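# Put the bracket and the gap gauge back in their foam

### The job

The sample check at the drilling station is over: put the aluminium angle bracket and the C-shaped gap gauge, which lie loose on the bench, back into their own cutouts in the foam of the blue gauge tray. Press each one fully home, level on the bottom of its cutout, past the soft foam nibs that grip it. Leave the other gauges in the tray and the loose things on the bench where they are.

Things in the scene. Friction and masses are not known exactly. Their poses are not given: they have to be found in the camera images.
- tray: blue container with a foam insert, 200 mm (its x) by 300 mm (its y), rim 46 mm high, fixed to the bench. Foam: dark grey top layer, yellow bottom layer seen in the cutouts. Origin: centre of its underside; z up. Its near row (-x side) has the two empty cutouts: L-shaped for the bracket (-y end); C-shaped for the gap gauge (+y end), with a foam island between the arms and a finger notch at its +y end.
- foam_top (a point): middle of the foam's top face, 40 mm above the tray's underside; tray axes. All cutouts are 18 mm deep (bottom 22 mm above the tray's underside) and 2 mm wider than their part on every side. They have square edges; the lowest 4 mm of the parts' sides are drawn in by 1.5 mm.
- nib (a point): a nib of the C cutout. Each empty cutout has four: rounded foam bumps 12 mm high, 28 mm long, 3 mm proud of the wall (1 mm into the part's path), middle 7 mm below the foam top. They yield sideways into the wall: 1.8 N at first, 0.3 N more per mm. A part laid on them stays up, often tilted; a push of some 8 to 20 N takes it past, then they hold it lightly.
- bracket_seat (a point): point on the bottom of the L cutout where the bracket's origin must come to lie; tray axes. Seated, the bracket's x and y run along the tray's x and y. Nibs at (-20, -19), (-20, 19), (16, -34), (54, -34) mm from here.
- bracket_seat_end (a point): point on the bottom of the L cutout where point bracket_end must come to lie: (35, -40) mm from bracket_seat, tray axes.
- gauge_seat (a point): point on the bottom of the C cutout where the gauge's origin must come to lie; axes are the TRAY's. Seated, the gauge's +x (mouth) points along the tray's -y, its +y along the tray's +x. In gauge axes, from here: finger notches of full depth at x -45 to -16, y -21 to 21 mm (behind the back) and x 14 to 38 mm (between the arms); foam island x 38 to 70, y -17 to 17 mm; nibs at (0, +-44) and (38, +-44) mm.
- gauge_seat_end (a point): point on the bottom of the C cutout where point gauge_end must come to lie: 80 mm from gauge_seat along the tray's -y.
- bracket: cast aluminium L-shaped angle bracket, 0.24 to 0.38 kg, lying loose on its flat face. Origin: on the underside, below the middle of its upright rib; z up. Base 24 mm thick: long leg x -40 to 52, y -17 to 17 mm; short leg x 18 to 52, y -53 to -17 mm. Bosses of 24 mm diameter: at (36, 0) mm, top 34 mm up; at (35, -38) mm, top 30 mm up.
- bracket_rib (a point): middle of the top of the bracket's rib, 49 mm above its origin. The rib, for gripping, stands on the 24 mm base: 14 mm thick (bracket y), 50 mm long (bracket x, -25 to 25 mm).
- bracket_end (a point): point on the bracket's underside near the boss of the short leg, at (35, -40) mm from its origin.
- gap_gauge: grey C-shaped gap (snap) gauge, 0.25 to 0.4 kg, lying flat and loose. Origin: on the underside, below the middle of its straight back; z up; +x points from the back to the open mouth. Back: x -14 to 14, y -42 to 42 mm, 20 mm thick. Two arms 20 mm thick: x 14 to 92 mm, y 20 to 42 and -42 to -20 mm; 40 mm free between them, small steel anvils inside near the ends.
- gauge_grip (a point): middle of the top of the black plastic grip on the gauge's back, 26 mm above the gauge's origin. The grip covers the back's 28 mm width (x) over y -35 to 35 mm; to lift, pinch the back here along the gauge's x, one finger behind it and one between the arms.
- gauge_end (a point): point midway between the arms near the mouth, level with the underside, 80 mm along the gauge's +x from its origin.
- plug_gauge: plug gauge, 120 mm long, black handle of 22 mm diameter with red and green bands and steel ends, lying in its slot of the tray's far row, 4 mm proud; bystander. Origin: underside, middle of the handle; y along it.
- setting_ring: steel setting ring, 44 mm across, 24 mm high, in its pocket of the tray's far row, 6 mm proud; bystander. Origin: centre of its underside.
- oil_bottle: white plastic oil bottle with red cap, 60 mm across, 160 mm tall, standing at the far edge of the bench; bystander. Origin: centre of its underside.
- wrench: steel open-end wrench, 160 mm long, lying far on the bench; bystander. Origin: below its middle.
- chip_brush: chip brush, 190 mm long, lying on the right near part of the bench; bystander. Origin: below its middle.
- screwdriver: screwdriver with orange handle, 180 mm long, lying on the left near part of the bench; bystander. Origin: below its middle.
Things that resemble listed ones, but are neither listed nor needed, are in the scene too. What is meant by the gap_gauge is not purple, and is the larger of those in its own colour. There is more than one size of the bracket; the job needs the larger.

How it is judged:
At the end, for the whole second after the job is handed in: Bracket and gap gauge each lie at rest in their own cutout, the right way round: origin within 6 mm (level) of its seat and at most 3 mm above the bottom, the far end within 8 mm (level) and at most 4 mm above the bottom, tilt under 0.06 rad, speed under 20 mm/s (horizontal distance between bracket and bracket_seat below 0.006 m and horizontal distance between bracket_end and bracket_seat_end below 0.008 m and z of bracket in the frame of bracket_seat below 0.003 m and z of bracket_end in the frame of bracket_seat_end below 0.004 m and angle between each of bracket, gap_gauge's own z axis and vertical below 0.06 rad and linear speed of each of bracket, gap_gauge below 0.02 m/s and horizontal distance between gap_gauge and gauge_seat below 0.006 m and horizontal distance between gauge_end and gauge_seat_end below 0.008 m and z of gap_gauge in the frame of gauge_seat below 0.003 m and z of gauge_end in the frame of gauge_seat_end below 0.004 m); the robot touches nothing.
It fails at once if the plug gauge or the setting ring in the tray is displaced by more than 20 mm (distance of any of plug_gauge, setting_ring from where it was at the start of the episode above 0.02 m).
It fails at once if the oil bottle, wrench, chip brush or screwdriver is displaced by more than 40 mm (distance of any of oil_bottle, wrench, chip_brush, screwdriver from where it was at the start of the episode above 0.04 m).
It also fails if it takes over 72 s, if anything falls off the work surface, if the arm or the gripper's body presses on something with over 40 N, if the wrist force passes 120 N, or if a joint passes its speed limit or range.

### The arm

A 7-joint arm with a two-finger parallel gripper is mounted at the origin on the work surface. World frame = base frame: x ahead of the robot, y to its left, z up, the work surface at z = 0. Lengths are in m, angles in rad, forces in N, time in s.
With the tool pointing down it reaches from about 0.4 to 0.85 m from the base axis. Payload 10.4 kg.
Tool frame: the origin (TCP) lies at the very end of the fingers, on their centre line; the grasp point (between the pads) lies arm.grasp_offset behind it (arm.grasp_offset is the distance from the TCP to the grasp point, in m); y points along the fingers, x is the direction in which the jaws open and shut, and the axes are right-handed (so a half turn about y gives the same grasp; the last joint's range is limited). The gripper opens to 87 mm and grips with 3 to 60 N. Pads are 19 mm wide; open, the fingers measure 117 mm over their backs; the gripper's body (75 mm by 190 mm) begins 51 mm behind the grasp point.
Start: joints at [1.102, 0.332, -0.065, 1.46, 0.022, 1.35, -0.088], TCP at [0.27, -0.564, 0.223] pointing down, gripper open.
Joint ranges: [-2.6, 2.6], [-0.5, 2.12], [-1.47, 1.34], [0.16, 2.42], [-1.27, 4.41], [0.06, 2.06], [-2.6, 2.6]. Speed limits (rad/s): [2.22, 2.22, 2.79, 2.79, 3.14, 3.14, 3.14].

### API

Orientations are given as a unit quaternion [x, y, z, w].
In Python, from bench import arm, vision gives the robot as it stands.
- The arm moves only by the tool carry_out, never from a script. Its argument "deltas" is one flat list of numbers, 7 for each row, row after row: the shift along the tool's x, y, z in cm, then the turn, a rotation vector about the tool's x, y, z in degrees, then the opening, from 0 (shut) to 1 (fully open). A call has 1 to 8 rows; each row shifts and turns the commanded pose from where the row before left it, along the tool's axes as they then stand; what a row does not reach is not made up. A row lasts 1/8 s, in which the tool goes at most 62.5 mm and 10.7 degrees, less where a joint would pass 70% of its speed; a pose out of reach is approached as far as the arm can. A call is refused whole if a number of a shift passes 6.25 or a number of a turn 10.7, either way. A call with a gripper value outside its range is refused whole. The fingers move at their own pace and stop on an object; "squeeze" is the grip in N (left out, the last holds). Time passes only in rows, so rows that do not move let the fingers close. It gives the time, the measured TCP pose, the force and the opening at its end, in the units of the state.
- arm.sense(): the state, without advancing time (a new reading comes with each control period).
- vision.get_image(name): name is "side" or "top"; returns a dict with "pixels" (384x512x3 uint8, red, green, blue), "fx", "fy", "cx", "cy" (pixels), "k1" (the pictures are not rectified: a ray, as slopes to the right and down, at radius r is drawn at 1 + k1 r^2 times it, then the intrinsics apply), "T" (4x4, takes a point from camera to world coordinates). Camera axes: x right, y down, z forward; pixel columns grow to the right and rows downward; lengths in m; the calibration is good to about 2 mm. A picture is of the moment at which its call begins. There is no depth.
- arm.sign_off(): hands the job in, once; it reports no verdict.
The state is a dict: "clock": time; "qpos": joint angles; "joint_velocities": joint speeds; "joint_torque": joint torques, N m; "position": TCP position; "tcp_rot": TCP orientation; "ft_force": force on the tool from outside, world axes, zero at the start; "moment": the same for the moment, N m; "grip_width": finger opening in m.
Only numpy, scipy, OpenCV 4.12 (cv2) and the standard library are available. Lean on these libraries where they do the work, as an engineer would, in place of code of your own. Each camera call takes 0.05 s, during which the arm holds its last target.

## Working session

There is one attempt and no reset: what is moved stays moved. The work goes in short steps, Python scripts to look and compute and a tool call to move; the robot and the scene stay as the last step left them, time stands still between calls to the robot, and variables do not carry over. Pictures are saved under pics/ and viewed, and the job is handed in when it is done.

Besides the shell and the picture viewer there is one more tool, called after "Request:" by a JSON object that holds its "op" and its "data", one argument or row to a line. carry_out: Moves the arm, as the interface text tells. Its arguments: {"type":"object","properties":{"deltas":{"type":"array","items":{"type":"number"}},"squeeze":{"type":"number"}},"required":["deltas"]}

```bash
mkdir -p pics; ls
python3 - <<'E'
from bench import arm, vision
import cv2, numpy as np, pickle
print(arm.sense()); print(arm.grasp_offset)
for n in ("top","side"):
    d=vision.get_image(n); pickle.dump(d,open(f"{n}0.pkl","wb"))
    cv2.imwrite(f"pics/{n}0.png",cv2.resize(d["pixels"][:,:,::-1],(800,600),interpolation=cv2.INTER_CUBIC))
    print(n,{k:d[k] for k in d if k!="pixels"})
E
```

```text
pics
{'clock': 0.0, 'qpos': array([ 1.10238471,  0.33286913, -0.06470771,  1.46094295,  0.02161344,
        1.34992181, -0.08848603]), 'joint_velocities': array([ 4.10868763e-04,  1.22231474e-03, -9.08046575e-04,  3.36085886e-04,
        2.10326425e-04, -2.77944351e-04, -7.79473444e-05]), 'joint_torque': array([ 3.62178080e-04, -6.23259330e+01,  2.47464707e-02, -3.89899600e+01,
       -6.14065211e-02,  3.97227891e-02,  1.09037701e-04]), 'position': array([ 0.26931689, -0.56355829,  0.22175491]), 'tcp_rot': array([-0.59792171,  0.37753017, -0.3766373 ,  0.5984187 ]), 'ft_force': array([-0.48815084,  0.15368133,  0.27716415]), 'moment': array([0.01273886, 0.02614464, 0.04519307]), 'grip_width': 0.08699923934261203}
0.0187
top {'fx': 349.50485630576753, 'fy': 349.50485630576753, 'cx': 254.43780705283044, 'cy': 187.1221023845952, 'k1': -0.03418372520829953, 'T': array([[ 0.02341448, -0.98530917,  0.16916738,  0.37285468],
       [-0.99957189, -0.0260428 , -0.01333445, -0.02032684],
       [ 0.01754415, -0.16878274, -0.98549713,  0.94809909],
       [ 0.        ,  0.        ,  0.        ,  1.        ]])}
side {'fx': 372.80543701577113, 'fy': 372.80543701577113, 'cx': 259.279182008906, 'cy': 189.33398271634258, 'k1': -0.044358723657871094, 'T': array([[-0.9650648 , -0.20705967,  0.16054977,  0.31613582],
       [-0.26140951,  0.71940209, -0.64352599,  0.79031293],
       [ 0.01774844, -0.66301351, -0.748397  ,  0.98822542],
       [ 0.        ,  0.        ,  0.        ,  1.        ]])}
```

View pics/top0.png

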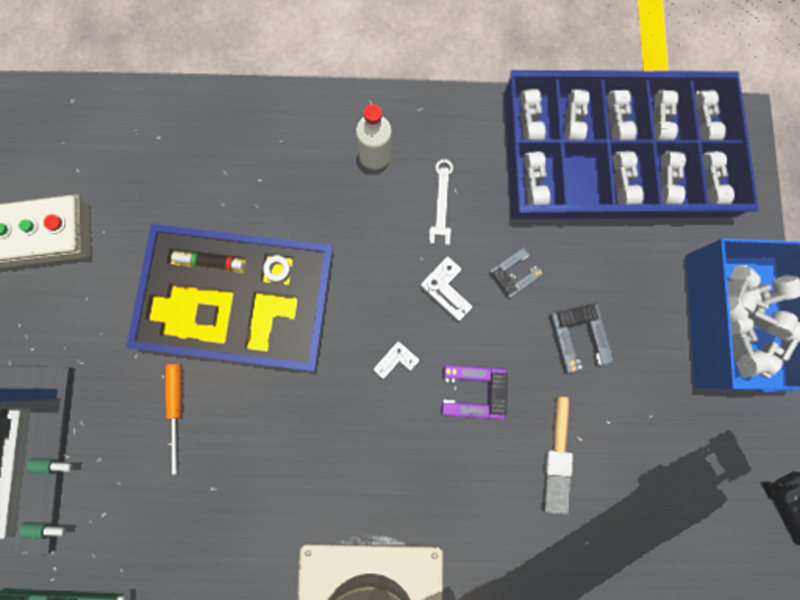

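View pics/side0.png

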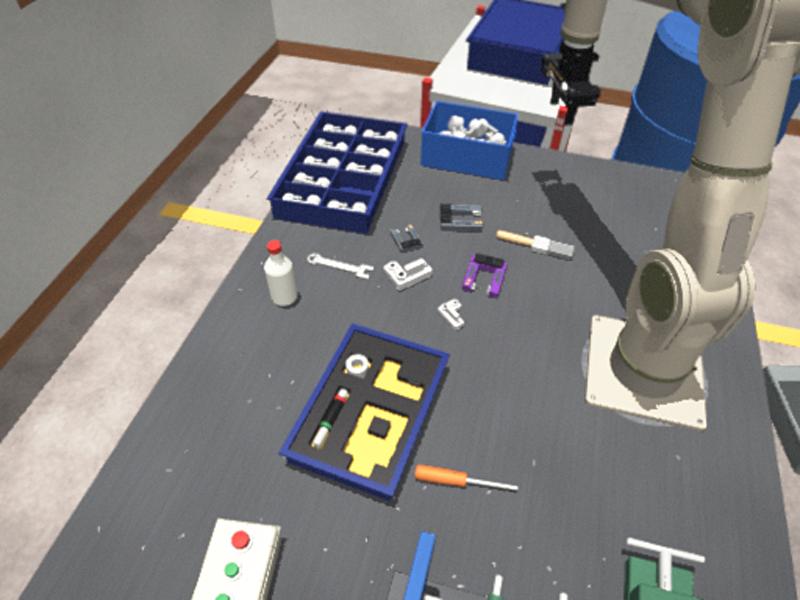

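Both pictures show the scene. In the top view (800 px scale) the tray is at about (232,298), the bracket at (447,288), the larger grey gauge at (582,338), and the decoys at (397,360), (515,272) and (475,392). I'll zoom in next.

```bash
cat > h.py <<'E'
import cv2, numpy as np, pickle
def load(n): return pickle.load(open(n+".pkl","rb"))
def K(d): return np.array([[d["fx"],0,d["cx"]],[0,d["fy"],d["cy"]],[0,0,1]])
def dist(d): return np.array([d["k1"],0,0,0,0.])
def ray(d,px):
    px=np.asarray(px,float).reshape(-1,1,2)
    u=cv2.undistortPoints(px,K(d),dist(d)).reshape(-1,2)
    r=np.c_[u,np.ones(len(u))]@d["T"][:3,:3].T
    return d["T"][:3,3],r
def plane(d,px,z):
    o,r=ray(d,px); return o+r*((z-o[2])/r[:,2])[:,None]
def proj(d,P):
    Ti=np.linalg.inv(d["T"]); rv=cv2.Rodrigues(Ti[:3,:3])[0]
    return cv2.projectPoints(np.asarray(P,float).reshape(-1,1,3),rv,Ti[:3,3],K(d),dist(d))[0].reshape(-1,2)
def crop(d,x0,y0,x1,y1,name,s):
    im=d["pixels"][y0:y1,x0:x1,::-1]
    cv2.imwrite(name,cv2.resize(im,None,fx=s,fy=s,interpolation=cv2.INTER_CUBIC))
E
python3 - <<'E'
from h import *
d=load("top0")
crop(d,80,140,215,240,"pics/tray.png",5.5)
crop(d,230,150,400,275,"pics/parts.png",4.6)
s=load("side0")
crop(s,175,200,295,320,"pics/stray.png",5)
crop(s,230,120,330,215,"pics/sparts.png",6)
E
```

```text
(no output)
```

View pics/tray.png

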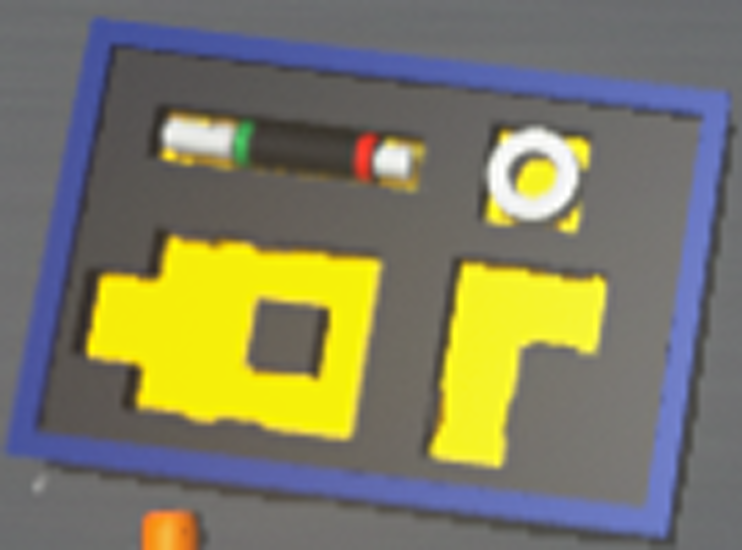

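View pics/parts.png

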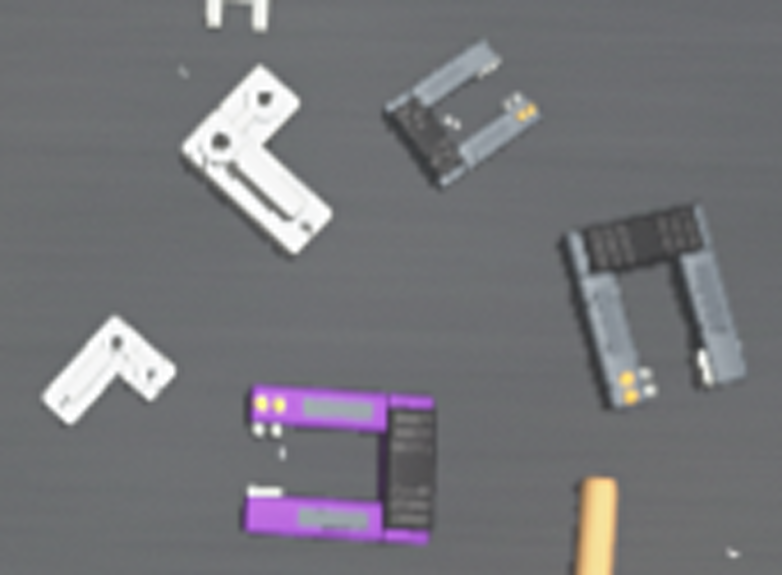

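View pics/sparts.png

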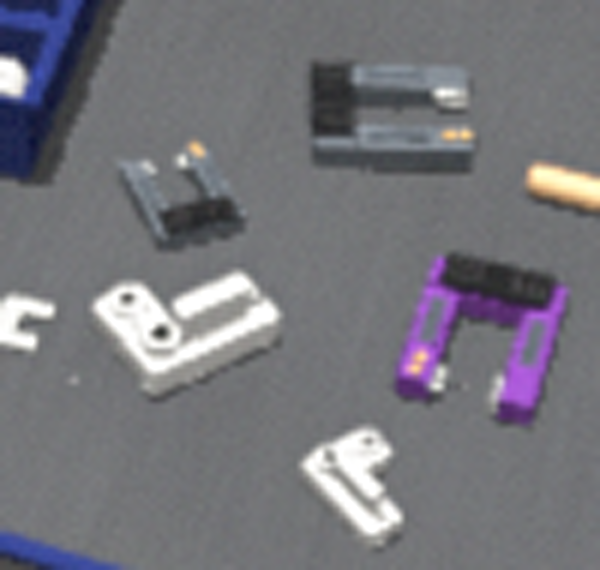

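View pics/stray.png

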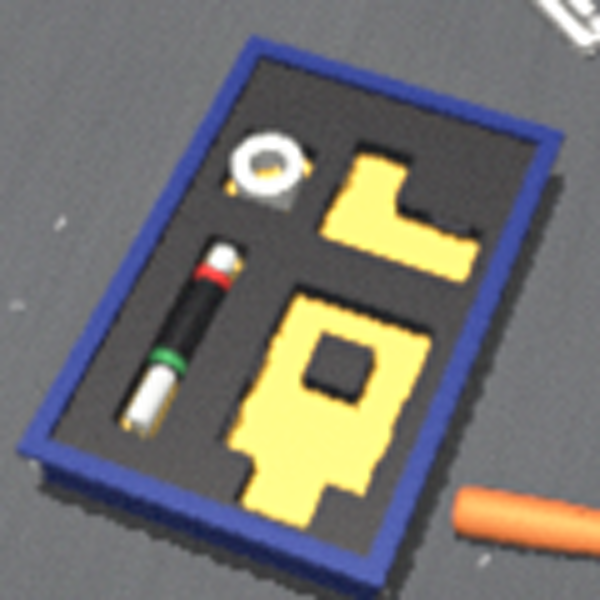

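```bash
cat > tray.py <<'E'
from h import *
for n in ("top0","side0"):
    d=load(n); im=d["pixels"].astype(int)
    R,G,B=im[...,0],im[...,1],im[...,2]
    s=4
    big=cv2.resize(d["pixels"],None,fx=s,fy=s,interpolation=cv2.INTER_CUBIC).astype(int)
    R,G,B=big[...,0],big[...,1],big[...,2]
    x0,y0,x1,y1=((75,135,220,245) if n=="top0" else (170,200,300,325))
    roi=np.zeros(R.shape,bool); roi[y0*s:y1*s,x0*s:x1*s]=1
    thr=145 if n=="top0" else 120
    print(n,"Bvals",np.percentile(B[roi&(B-R>50)],[5,25,50,75,95]))
    m=((B-R>50)&(B>thr)&roi).astype(np.uint8)
    cs=cv2.findContours(m,cv2.RETR_EXTERNAL,cv2.CHAIN_APPROX_NONE)[0]
    c=max(cs,key=cv2.contourArea).reshape(-1,2)
    px=(c+0.5)/s-0.5
    P=plane(d,px,0.046)[:,:2]
    r=cv2.minAreaRect((P*1000).astype(np.float32)); print("rim",r)
    m=((R>140)&(G>120)&(B<110)&roi).astype(np.uint8)
    cs,hi=cv2.findContours(m,cv2.RETR_CCOMP,cv2.CHAIN_APPROX_NONE)
    for c in cs:
        a=cv2.contourArea(c)/s/s
        if a>100: print(a, plane(d,(c.reshape(-1,2).mean(0)+.5)/s-.5,0.03)[0])
E
python3 tray.py
```

```text
top0 Bvals [139. 156. 164. 182. 198.]
rim ((516.2293090820312, 247.13265991210938), (313.61456298828125, 214.4144744873047), 84.42984008789062)
668.5625 [0.47945293 0.18364189 0.03      ]
1471.125 [0.48601963 0.3137348  0.03      ]
164.8125 [0.4845902  0.28947362 0.03      ]
side0 Bvals [109. 147. 159. 169. 179.]
rim ((515.3299560546875, 248.71664428710938), (314.81463623046875, 214.95516967773438), 84.53358459472656)
260.125 [0.35427125 0.34823347 0.03      ]
175.15625 [0.48361425 0.29069973 0.03      ]
142.96875 [0.48423819 0.29014535 0.03      ]
366.0625 [0.47826596 0.18706278 0.03      ]
301.5625 [0.47846314 0.18765037 0.03      ]
```

```bash
cat > cut.py <<'E'
from h import *
yaw=np.deg2rad(-5.5); C=np.array([0.5158,0.2479])
Rt=np.array([[np.cos(yaw),-np.sin(yaw)],[np.sin(yaw),np.cos(yaw)]])
def totray(P): return (P[:,:2]-C)@Rt*1000
if __name__=="__main__":
  out=np.zeros((600,800,3),np.uint8)
  for n in ("top0","side0"):
    d=load(n)
    # rectify: metric picture in tray frame at z=0.040 and z=0.022, 3px/mm? use 2.4 px/mm
    for z in (0.040,0.022):
        s=2.4
        W,H=int(330*s),int(230*s)
        # image: columns = -y tray (left=+165), rows = -x (top=+115)
        u,v=np.meshgrid(np.arange(W),np.arange(H))
        ty=165-u/s; tx=115-v/s
        XY=np.stack([tx,ty],-1)/1000@Rt.T+C
        P=np.concatenate([XY,np.full(XY.shape[:2]+(1,),z)],-1).reshape(-1,3)
        p=proj(d,P).reshape(H,W,2).astype(np.float32)
        r=cv2.remap(d["pixels"],p[...,0],p[...,1],cv2.INTER_CUBIC)
        cv2.imwrite(f"pics/rect_{n}_{int(z*1000)}.png",r[:,:,::-1])
        R,G,B=[r[...,i].astype(int) for i in range(3)]
        m=((R>130)&(G>105)&(B<120))
        print(n,z)
        # edges by scan lines: list yellow runs along rows at chosen tx, and along cols at chosen ty
        def runs(a,coord):
            a=np.r_[0,a.astype(int),0]; dd=np.diff(a); st=np.where(dd==1)[0]; en=np.where(dd==-1)[0]
            return [(round(coord(b),1),round(coord(e),1)) for b,e in zip(st,en) if e-b>8]
        for x in range(-90,15,6):
            print(" x",x,runs(m[int((115-x)*s)],lambda i:165-(i-.5)/s))
        for y in range(130,-130,-6):
            print(" y",y,runs(m[int(80*s):,int((165-y)*s)],lambda i:115-80-(i-.5)/s))
E
python3 cut.py > cut.txt; cat cut.txt | head -70
```

```text
top0 0.04
 x -90 []
 x -84 [(np.float64(-41.0), np.float64(-75.6))]
 x -78 [(np.float64(100.2), np.float64(-4.0)), (np.float64(-39.4), np.float64(-76.9))]
 x -72 [(np.float64(102.7), np.float64(-4.4)), (np.float64(-40.6), np.float64(-76.5))]
 x -66 [(np.float64(102.3), np.float64(-4.4)), (np.float64(-41.5), np.float64(-74.8))]
 x -60 [(np.float64(102.7), np.float64(-4.0)), (np.float64(-41.0), np.float64(-74.8))]
 x -54 [(np.float64(130.2), np.float64(-4.4)), (np.float64(-41.0), np.float64(-75.6))]
 x -48 [(np.float64(131.0), np.float64(52.3)), (np.float64(18.5), np.float64(-4.0)), (np.float64(-39.4), np.float64(-77.3))]
 x -42 [(np.float64(130.2), np.float64(52.7)), (np.float64(18.1), np.float64(-4.4)), (np.float64(-39.8), np.float64(-76.9))]
 x -36 [(np.float64(131.0), np.float64(51.9)), (np.float64(18.5), np.float64(-4.0)), (np.float64(-39.4), np.float64(-77.3))]
 x -30 [(np.float64(130.6), np.float64(52.3)), (np.float64(18.1), np.float64(-4.0)), (np.float64(-40.2), np.float64(-76.9))]
 x -24 [(np.float64(130.6), np.float64(51.9)), (np.float64(18.5), np.float64(-4.4)), (np.float64(
[... 2552 characters left out ...]
(np.float64(9.8), np.float64(-25.2))]
 y -98 [(np.float64(9.8), np.float64(-24.8))]
 y -104 [(np.float64(12.3), np.float64(-27.7))]
 y -110 [(np.float64(11.0), np.float64(-27.7))]
 y -116 []
 y -122 []
 y -128 []
top0 0.022
 x -90 []
 x -84 [(np.float64(-37.3), np.float64(-71.5))]
 x -78 [(np.float64(86.9), np.float64(66.9)), (np.float64(58.5), np.float64(53.5)), (np.float64(49.4), np.float64(1.9)), (np.float64(-34.8), np.float64(-73.1))]
 x -72 [(np.float64(110.2), np.float64(1.0)), (np.float64(-35.6), np.float64(-72.7))]
 x -66 [(np.float64(109.8), np.float64(1.5)), (np.float64(-36.5), np.float64(-71.0))]
 x -60 [(np.float64(109.8), np.float64(1.5)), (np.float64(-36.5), np.float64(-70.6))]
```

View pics/rect_top0_40.png

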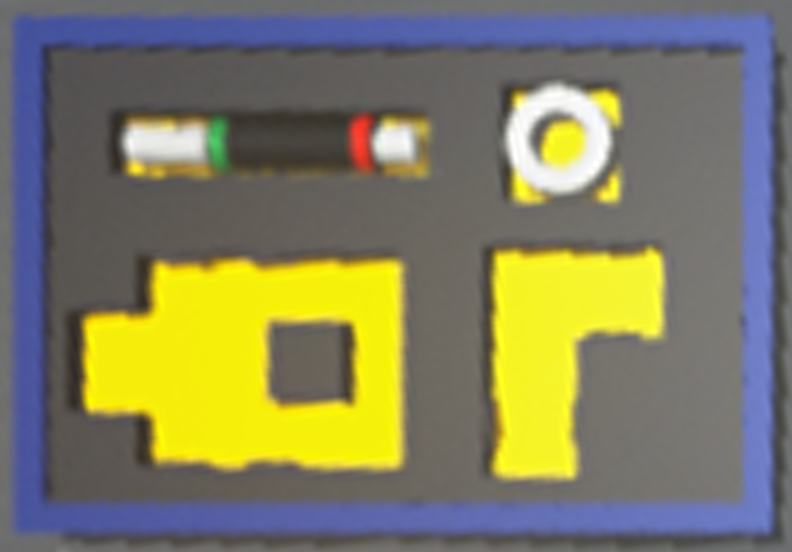

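View pics/rect_side0_40.png

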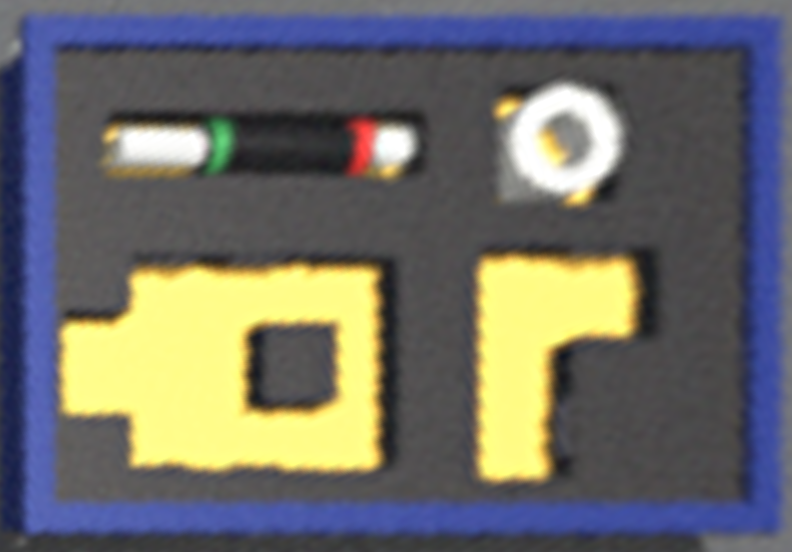

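```bash
sed 's/np.float64(\([-0-9.]*\))/\1/g' cut.txt > c2.txt; awk '/^side0 0.04/{f=1} /^side0 0.022/{f=0} f' c2.txt; echo; awk '/^top0 0.022/{f=1} /^side0 0.04/{f=0} f' c2.txt
```

```text
side0 0.04
 x -90 []
 x -84 [(-34.4, -63.1)]
 x -78 [(111.9, 83.5), (69.8, 45.6), (14.0, 6.5), (-32.7, -36.5), (-59.8, -64.4)]
 x -72 [(111.5, 107.7), (11.0, 6.9), (-33.1, -37.3), (-57.3, -63.1)]
 x -66 [(112.3, 108.5), (10.6, 6.9), (-32.7, -37.3), (-58.5, -64.0)]
 x -60 [(10.6, 6.5), (-33.1, -36.9), (-58.5, -63.1)]
 x -54 [(140.6, 136.9), (65.6, 61.0), (32.3, 23.5), (11.0, 6.9), (-33.1, -37.3), (-60.2, -64.8)]
 x -48 [(141.0, 137.3), (65.6, 61.9), (25.6, 21.9), (11.0, 6.9), (-32.7, -36.9), (-59.4, -64.4)]
 x -42 [(141.0, 137.3), (66.0, 62.3), (26.5, 21.9), (10.6, 6.9), (-33.1, -36.9), (-60.6, -64.8)]
 x -36 [(65.6, 61.5), (26.5, 22.7), (11.0, 6.9), (-32.7, -37.7), (-59.8, -64.8)]
 x -30 [(66.0, 61.5), (26.0, 22.3), (10.6, 6.5), (-32.7, -36.5), (-61.0, -66.9)]
 x -24 [(65.2, 61.0), (26.5, 22.3), (11.5, 6.9), (-71.0, -98.5)]
 x -18 [(118.1, 112.7), (56.9, 50.2), (49.8, 24.4), (11.0, 6.5), (-32.7, -37.3), (-94.8, -99.8)]
 x -12 [(11.0, 6.5), (-32.7, -36.5), (-95.6, -100.2)]
 x -6 [(111.9, 108.1), (12.3, 7.7), (-33.1, -37.3), (-95.6, -100.6)]
 x 0 [(111.9, 89.0), (77.3, 51.9), (38.5, 33
[... 2137 characters left out ...]
(8.5, -77.3)]
 y 58 [(8.1, -19.8), (-47.7, -78.1)]
 y 52 [(8.1, -18.5), (-51.0, -77.7)]
 y 46 [(9.4, -18.1), (-50.6, -79.4)]
 y 40 [(9.8, -18.1), (-50.2, -80.2)]
 y 34 [(10.2, -18.1), (-49.8, -81.0)]
 y 28 [(9.4, -18.1), (-49.8, -80.6)]
 y 22 [(9.4, -80.2)]
 y 16 [(10.2, -81.0)]
 y 10 [(10.2, -81.0)]
 y 4 [(9.8, -79.8)]
 y -2 []
 y -8 []
 y -14 []
 y -20 []
 y -26 []
 y -32 []
 y -38 [(14.0, -84.0)]
 y -44 [(14.4, -84.8)]
 y -50 [(13.1, -84.4)]
 y -56 [(13.5, -84.8)]
 y -62 [(14.0, -85.2)]
 y -68 [(14.0, -84.8)]
 y -74 [(13.1, -25.6)]
 y -80 [(13.1, -22.3)]
 y -86 [(12.7, -23.5)]
 y -92 [(12.7, -22.7)]
 y -98 [(13.1, -24.8)]
 y -104 [(14.8, -26.0)]
 y -110 []
 y -116 []
 y -122 []
 y -128 []
```

The rectified pictures show both cutouts clearly: C at u 150–405 and L at u 495–665 in the top picture. The two views agree on the seats, in tray axes, to about 1.5 mm: gauge (-36, 93) mm and bracket (-42, -55) mm. Next are the loose parts.

```bash
cat > parts.py <<'E'
from h import *
def rect(d,cx,cy,z,half,s):
    n=int(2*half*s); u,v=np.meshgrid(np.arange(n),np.arange(n))
    y=cy+half-u/s; x=cx+half-v/s
    P=np.stack([x/1000,y/1000,np.full(x.shape,z)],-1).reshape(-1,3)
    p=proj(d,P).reshape(n,n,2).astype(np.float32)
    return cv2.remap(d["pixels"],p[...,0],p[...,1],cv2.INTER_CUBIC)
if __name__=="__main__":
    for n in("top0","side0"):
        d=load(n)
        print(n,plane(d,[[447/800*512,288*.64],[582*.64,338*.64]],.02)) if n=="top0" else None
    rows=[]
    for cx,cy,z in ((530,-35,.024),(460,-180,.023)):
        a=[rect(load(n),cx,cy,z,75,2.6) for n in("top0","side0")]
        for i,im in enumerate(a):
            for k in range(0,150,25):
                cv2.putText(im,"",(0,0),0,1,0)
        rows.append(np.hstack(a))
    cv2.imwrite("pics/partsrect.png",cv2.resize(np.vstack(rows)[:,:,::-1],None,fx=.75,fy=.75))
E
python3 parts.py
```

```text
top0 [[ 0.54211313 -0.11822923  0.02      ]
 [ 0.461069   -0.35145018  0.02      ]]
```

View pics/partsrect.png

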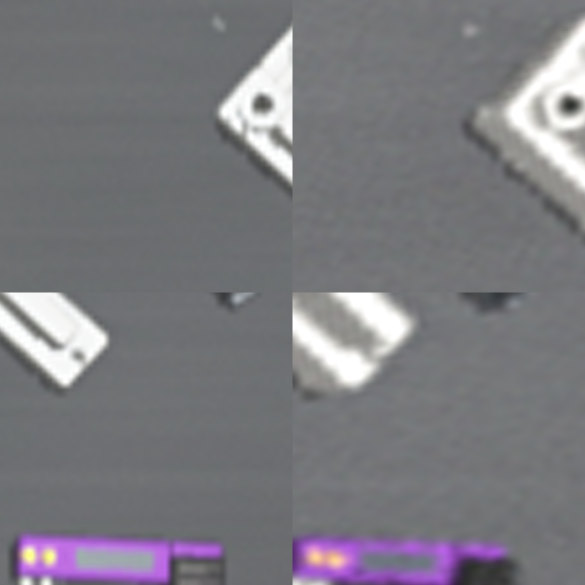

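Run:
```python
from parts import *
rows=[]
for cx,cy,z in ((540,-120,.024),(460,-350,.020)):
    rows.append(np.hstack([rect(load(n),cx,cy,z,75,2) for n in("top0","side0")]))
cv2.imwrite("pics/pr2.png",np.vstack(rows)[:,:,::-1])
```

```text
(no output)
```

View pics/pr2.png

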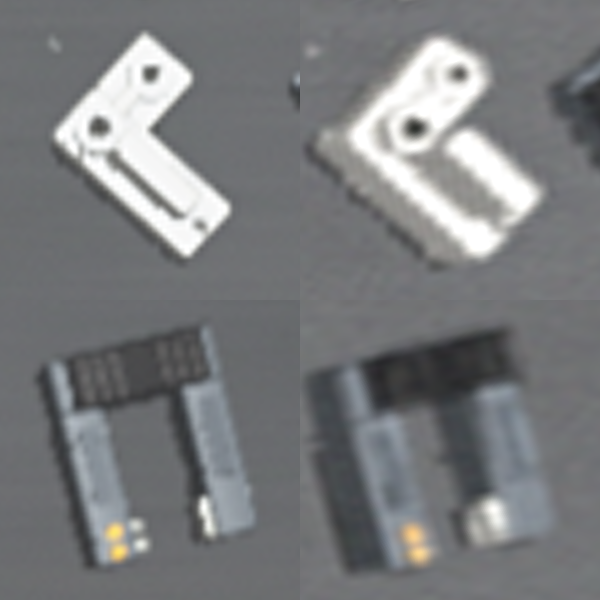

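Run:
```python
from parts import *
vis=[]
for n in ("top0","side0"):
    d=load(n); s=6
    r=rect(d,540,-120,.024,75,s).astype(int)
    g=r.mean(2); m=(g>(170 if n=="top0" else 200)).astype(np.uint8)
    c=max(cv2.findContours(m,0,1)[0],key=cv2.contourArea).reshape(-1,2)
    W=np.c_[615-c[:,1]/s,-45-c[:,0]/s].astype(np.float32)
    print(n,"bracket",cv2.minAreaRect(W))
    r=rect(d,460,-350,.020,75,s).astype(int)
    b=r[...,2]-r[...,0]; g=r.mean(2)
    print(np.percentile(b,[5,50,90]),np.percentile(g,[2,10,50,90]))
    m=((b>16)|(g<62)).astype(np.uint8); m=cv2.morphologyEx(m,cv2.MORPH_OPEN,np.ones((9,9)))
    cs=[c for c in cv2.findContours(m,0,1)[0] if cv2.contourArea(c)>2000]
    c=np.vstack(cs).reshape(-1,2)
    W=np.c_[535-c[:,1]/s,-275-c[:,0]/s].astype(np.float32)
    print(n,"gauge",cv2.minAreaRect(W))
    vis.append(cv2.resize(m*255,(400,400)))
cv2.imwrite("pics/gm.png",np.hstack(vis))
# triangulate bracket boss holes
def tri(pt,ps):
    A=[];B=[]
    for n,(u,v) in (("top0",pt),("side0",ps)):
        d=load(n); P=np.array([(615-v/2)/1000,(-45-u/2)/1000,.024]); o=d["T"][:3,3]; r=P-o; r/=np.linalg.norm(r)
        M=np.eye(3)-np.outer(r,r); A.append(M);B.append(M@o)
    return np.linalg.solve(sum(A),sum(B))*1000
print("boss corner",tri((98,125),(414-300,127)),"boss short",tri((150,73),(459-300,74)))
def on(n,u,v,z):
    d=load(n); P=np.array([(615-v/2)/1000,(-45-u/2)/1000,.024]); o=d["T"][:3,3]; r=P-o
    return (o+r*(z-o[2])/r[2])*1000
for n,a,b in(("top0",(98,125),(150,73)),("side0",(114,127),(159,74))):
    p=on(n,*a,.034);q=on(n,*b,.030); print(n,p,q,np.rad2deg(np.arctan2(q[1]-p[1],q[0]-p[0])))
```

```text
top0 bracket ((542.5286254882812, -127.8764419555664), (93.00762939453125, 70.76737976074219), 47.54049301147461)
[ 0.  4. 14.] [ 62.66666667  82.         108.66666667 144.        ]
top0 gauge ((466.5784912109375, -366.1136779785156), (57.69789505004883, 16.840177536010742), 27.824106216430664)
side0 bracket ((542.2190551757812, -125.21409606933594), (93.46102142333984, 74.55058288574219), 47.88640594482422)
[ 0.  4. 14.] [ 49.          69.33333333 115.         135.33333333]
side0 gauge ((461.25640869140625, -347.4190979003906), (102.85031127929688, 82.91874694824219), 12.83879566192627)
boss corner [549.91590026 -93.27181612  33.52085299] boss short [ 576.91787965 -119.43029172   29.39972709]
top0 [550.55599504 -93.20275688  34.        ] [ 577.16478396 -119.35284106   30.        ] -44.50186230815893
side0 [549.0590337 -92.7458058  34.       ] [ 576.37052102 -118.80747473   30.        ] -43.65857221289598
```

View pics/gm.png

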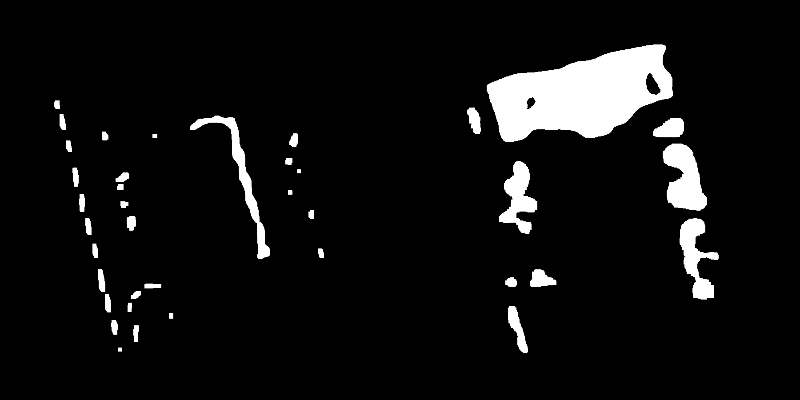

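Bracket: origin about (525, -120) mm, yaw about 47.7°. The boss and outline measurements agree. For the gauge I'll enlarge the picture.

Run:
```python
from parts import *
a=[cv2.createCLAHE(3,(2,2)).apply(cv2.cvtColor(rect(load(n),460,-350,.020,65,3),cv2.COLOR_RGB2GRAY)) for n in("top0","side0")]
im=np.hstack(a); 
for k in range(0,390,60):
    for o in(0,390): cv2.putText(im,str(k),(o+k,8),0,.3,255); cv2.putText(im,str(k),(o,k+4),0,.3,255)
cv2.imwrite("pics/g3.png",im)
```

```text
(no output)
```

View pics/g3.png

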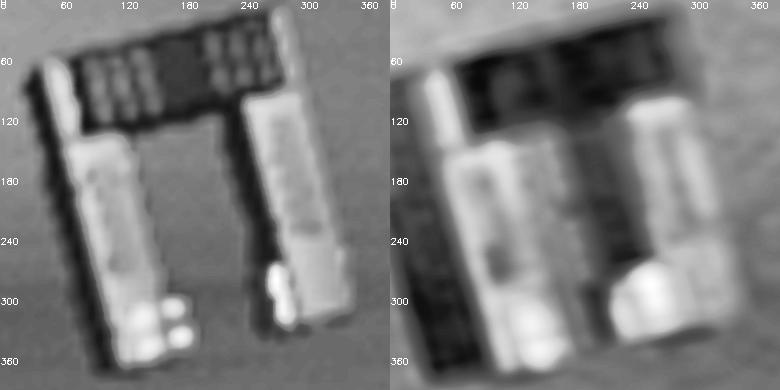

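Gauge: origin about (500, -342) mm, yaw about -167.4°. I'll write a planning helper that turns targets into tool-axis rows.

```bash
cat > plan.py <<'E'
from bench import arm
import numpy as np, sys
from scipy.spatial.transform import Rotation as Ro
def plan(x,y,z,jaw,grip=1.0,n=None,level=True,cap=5.0):
    """target TCP mm, jaw axis (tool x) yaw in deg (mod 180 picks nearest)"""
    s=arm.sense(); R=Ro.from_quat(s["tcp_rot"]); p=s["position"]*1000
    M=R.as_matrix()
    cur=np.rad2deg(np.arctan2(M[1,0],M[0,0]))
    d=(jaw-cur+90)%180-90
    a=np.deg2rad(cur+d)
    X=np.array([np.cos(a),np.sin(a),0]);Y=np.array([0,0,-1.]);T=np.c_[X,Y,np.cross(X,Y)]
    rv=(R.inv()*Ro.from_matrix(T)).as_rotvec(degrees=True)
    dp=np.array([x,y,z])-p
    n=n or max(1,int(np.ceil(max(np.linalg.norm(dp)/10/cap,np.linalg.norm(rv)/9))))
    rows=[];q=p.copy();Rc=R
    for i in range(n):
        t=(p+dp*(i+1)/n-q)/10
        sh=np.round(Rc.inv().apply(t),2); r=np.round(rv/n,1)
        q=q+Rc.apply(sh)*10; Rc=Rc*Ro.from_rotvec(r,degrees=True)
        rows.append([*sh,*r,grip])
    print("jaw",round(cur,1),"d",round(d,1),"q7",s["qpos"][6].round(2),"n",n,"end",q.round(1))
    for k in rows: print("  ",", ".join(f"{v+0:g}" for v in k))
if __name__=="__main__":
    s=arm.sense(); print("t",round(s["clock"],2),"pos",(s["position"]*1000).round(1),"q",s["qpos"].round(2),"F",s["ft_force"].round(1),"g",round(s["grip_width"]*1000,1))
    print(Ro.from_quat(s["tcp_rot"]).as_matrix().round(3).tolist())
    if len(sys.argv)>1:
        a=[float(v) for v in sys.argv[1:]]; plan(*a[:4],grip=a[4] if len(a)>4 else 1,cap=a[5] if len(a)>5 else 5)
E
python3 - <<'E'
import numpy as np
a=np.deg2rad(-5.5);R=np.array([[np.cos(a),-np.sin(a)],[np.sin(a),np.cos(a)]]);C=np.array([515.8,247.9])
print("gauge",C+R@[-36,93],"brk",C+R@[-42,-55])
E
python3 plan.py 525.3 -120 140 -42.3 1
```

```text
gauge [488.87939184 343.92229354] brk [468.72184328 197.1787307 ]
t 0.1 pos [ 269.3 -563.6  221.8] q [ 1.1   0.33 -0.06  1.46  0.02  1.35 -0.09] F [0.7 0.6 0.1] g 87.5
[[0.431, -0.001, 0.902], [-0.902, 0.001, 0.431], [-0.001, -1.0, -0.0]]
jaw -64.5 d 22.2 q7 -0.09 n 11 end [ 525.3 -120.   140. ]
   -2.63, 0.75, 3.84, 0, -2, 0, 1
   -2.5, 0.74, 3.93, 0, -2, 0, 1
   -2.36, 0.75, 4.01, 0, -2, 0, 1
   -2.22, 0.75, 4.09, 0, -2, 0, 1
   -2.08, 0.75, 4.17, 0, -2, 0, 1
   -1.92, 0.74, 4.24, 0, -2, 0, 1
   -1.78, 0.75, 4.3, 0, -2, 0, 1
   -1.63, 0.75, 4.36, 0, -2, 0, 1
   -1.47, 0.74, 4.42, 0, -2, 0, 1
   -1.32, 0.75, 4.46, 0, -2, 0, 1
   -1.17, 0.75, 4.51, 0, -2, 0, 1
```

Request:
{"op": "carry_out", "data": {
  "deltas": [-2.63,0.75,3.84,0,-2,0,1,-2.5,0.75,3.93,0,-2,0,1,-2.36,0.75,4.01,0,-2,0,1,-2.22,0.75,4.09,0,-2,0,1,-2.08,0.75,4.17,0,-2,0,1,-1.92,0.75,4.24,0,-2,0,1,-1.78,0.75,4.3,0,-2,0,1,-1.63,0.75,4.36,0,-2,0,1],
  "squeeze": 40
}}

```text
clock: 1.1
position: [0.4561, -0.24, 0.1621]
tcp_rot: [0.645, -0.29, 0.29, -0.645]
ft_force: [0.7, 0.6, 0.4]
grip_width: 0.087
```

Request:
{"op": "carry_out", "data": {
  "deltas": [-1.47,0.75,4.42,0,-2,0,1,-1.32,0.75,4.46,0,-2,0,1,-1.17,0.75,4.51,0,-2,0,1,0,0,0,0,0,0,1,0,0,0,0,0,0,1]
}}

```text
clock: 1.72
position: [0.5251, -0.121, 0.1398]
tcp_rot: [0.659, -0.256, 0.256, -0.659]
ft_force: [-0.5, -0.4, 0.2]
grip_width: 0.0868
```

```bash
python3 plan.py 525.3 -120 140 -42.3 1
python3 - <<'E'
from bench import vision
import pickle
from h import *
for n in("top","side"):
    pickle.dump(vision.get_image(n),open(n+"1.pkl","wb"))
ims=[]
for n in("top1","side1"):
    d=load(n); p=proj(d,[[.5253,-.12,.1]])[0].astype(int); x,y=p
    c=d["pixels"][y-45:y+45,x-45:x+45,::-1]; ims.append(cv2.resize(c,(395,395),interpolation=cv2.INTER_CUBIC))
cv2.imwrite("pics/a1.png",np.hstack(ims))
E
```

```text
t 1.73 pos [ 525.1 -121.   139.8] q [ 0.54  0.24 -0.46  1.77  0.12  1.15 -0.69] F [-0.5 -0.4  0.2] g 86.8
[[0.737, -0.001, 0.675], [-0.675, -0.0, 0.737], [-0.0, -1.0, -0.001]]
jaw -42.5 d 0.2 q7 -0.69 n 1 end [ 525.3 -120.   140. ]
   -0.05, -0.02, 0.09, 0, -0.2, 0, 1
```

View pics/a1.png

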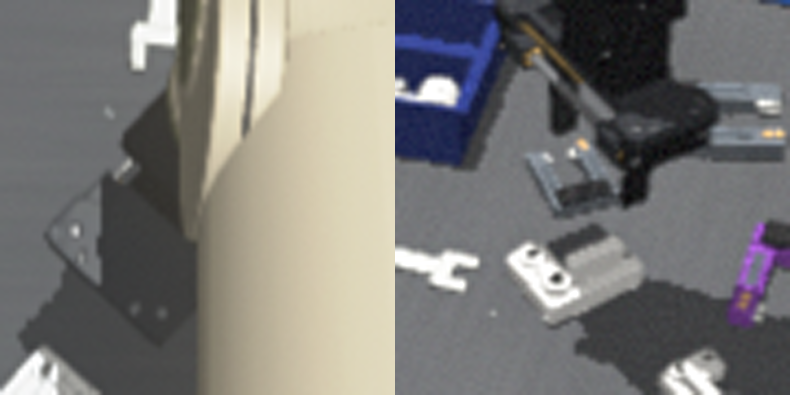

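The top view is mostly hidden by the arm. The side view shows the open fingers straddling above the bracket, which is at about (570,270). I'll descend now.

Request:
{"op": "carry_out", "data": {
  "deltas": [-0.05,3,0.1,0,0,0,1,0,3,0,0,0,0,1,0,3,0,0,0,0,1,0,1.5,0,0,0,0,1,0,0.75,0,0,0,0,1,0,0,0,0,0,0,1]
}}

```text
clock: 2.58
position: [0.526, -0.1196, 0.0279]
tcp_rot: [0.659, -0.256, 0.256, -0.659]
ft_force: [0.5, 1.3, 0.0]
grip_width: 0.0874
```

Request:
{"op": "carry_out", "data": {
  "deltas": [0,0,0,0,0,0,0,0,0,0,0,0,0,0,0,0,0,0,0,0,0,0,0,0,0,0,0,0,0,0,0,0,0,0,0,0,0,0,0,0,0,0],
  "squeeze": 45
}}

```text
clock: 3.32
position: [0.5258, -0.1193, 0.0275]
tcp_rot: [0.659, -0.256, 0.256, -0.659]
ft_force: [0.7, -0.5, 0.3]
grip_width: 0.035
```

Request:
{"op": "carry_out", "data": {
  "deltas": [0,0,0,0,0,0,0,0,0,0,0,0,0,0,0,0,0,0,0,0,0,0,0,0,0,0,0,0,0,0,0,0,0,0,0,0,0,0,0,0,0,0]
}}

```text
clock: 4.08
position: [0.5259, -0.1194, 0.0276]
tcp_rot: [0.659, -0.256, 0.256, -0.659]
ft_force: [0.3, -1.1, -1.0]
grip_width: 0.0139
```

Request:
{"op": "carry_out", "data": {
  "deltas": [0,-1,0,0,0,0,0,0,-2,0,0,0,0,0,0,-3,0,0,0,0,0,0,-3,0,0,0,0,0,0,0,0,0,0,0,0,0,0,0,0,0,0,0]
}}

```text
clock: 4.82
position: [0.5251, -0.1193, 0.1167]
tcp_rot: [0.659, -0.256, 0.256, -0.659]
ft_force: [-0.0, 0.3, -2.4]
grip_width: 0.0134
```

```bash
python3 plan.py 468.7 197.2 120 -95.5 0
python3 - <<'E'
from bench import vision
import pickle
from h import *
for n in("top","side"):
    pickle.dump(vision.get_image(n),open(n+"2.pkl","wb"))
ims=[]
for n in("top2","side2"):
    d=load(n); p=proj(d,[[.5253,-.12,.1]])[0].astype(int); x,y=p
    c=d["pixels"][y-45:y+45,x-45:x+45,::-1]; ims.append(cv2.resize(c,(395,395),interpolation=cv2.INTER_CUBIC))
cv2.imwrite("pics/a2.png",np.hstack(ims))
E
```

```text
t 4.83 pos [ 525.1 -119.3  116.7] q [ 0.54  0.27 -0.46  1.8   0.13  1.11 -0.7 ] F [-0.   0.3 -2.4] g 13.4
[[0.738, -0.001, 0.675], [-0.675, 0.0, 0.738], [-0.001, -1.0, -0.001]]
jaw -42.5 d -53.0 q7 -0.7 n 7 end [468.7 197.2 120. ]
   -3.65, -0.05, 2.79, 0, 7.6, 0, 0
   -3.98, -0.04, 2.29, 0, 7.6, 0, 0
   -4.25, -0.05, 1.73, 0, 7.6, 0, 0
   -4.44, -0.04, 1.16, 0, 7.6, 0, 0
   -4.56, -0.05, 0.57, 0, 7.6, 0, 0
   -4.59, -0.05, -0.05, 0, 7.6, 0, 0
   -4.55, -0.04, -0.65, 0, 7.6, 0, 0
```

View pics/a2.png

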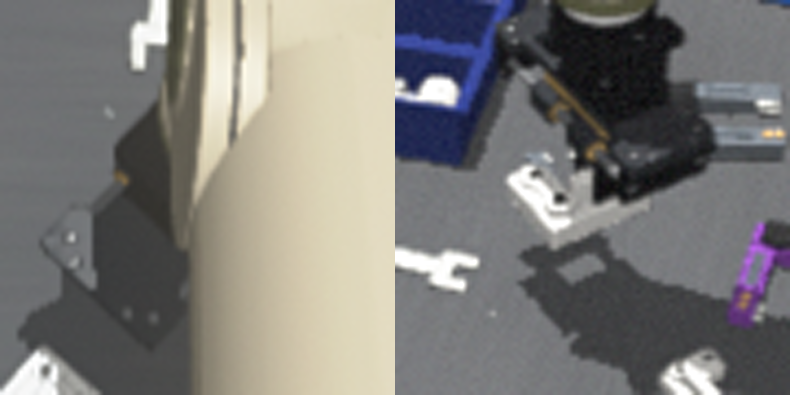

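The side view shows the bracket held level at (570,200). I'll carry it over the tray.

Request:
{"op": "carry_out", "data": {
  "deltas": [-3.65,-0.05,2.79,0,7.6,0,0,-3.98,-0.05,2.29,0,7.6,0,0,-4.25,-0.05,1.73,0,7.6,0,0,-4.44,-0.05,1.16,0,7.6,0,0,-4.56,-0.05,0.57,0,7.6,0,0,-4.59,-0.05,-0.05,0,7.6,0,0,-4.55,-0.05,-0.65,0,7.6,0,0,0,0,0,0,0,0,0]
}}

```text
clock: 5.92
position: [0.4675, 0.2011, 0.1203]
tcp_rot: [-0.476, 0.524, -0.522, 0.476]
ft_force: [0.8, -0.3, -1.3]
grip_width: 0.0139
```

Request:
{"op": "carry_out", "data": {
  "deltas": [0,0,0,0,0,0,0,0,0,0,0,0,0,0]
}}

```text
clock: 6.18
position: [0.4696, 0.1958, 0.1206]
tcp_rot: [0.475, -0.524, 0.524, -0.474]
ft_force: [0.3, -1.0, -2.6]
grip_width: 0.0142
```

```bash
python3 plan.py 468.7 197.2 80 -95.5 0
cat > snap.py <<'E'
from bench import vision
import pickle,sys
from h import *
# snap.py tag x y z half(px)
tag=sys.argv[1]; P=[float(v)/1000 for v in sys.argv[2:5]]; hw=int(sys.argv[5])
ims=[]
for n in("top","side"):
    d=vision.get_image(n); pickle.dump(d,open(n+tag+".pkl","wb"))
    x,y=proj(d,[P])[0].round().astype(int)
    pad=cv2.copyMakeBorder(d["pixels"],100,100,100,100,cv2.BORDER_CONSTANT)
    c=pad[y-hw+100:y+hw+100,x-hw+100:x+hw+100,::-1]; ims.append(cv2.resize(c,(398,398),interpolation=cv2.INTER_CUBIC))
cv2.imwrite(f"pics/{tag}.png",np.hstack(ims))
E
python3 snap.py b3 469 197 60 45
```

```text
t 6.17 pos [469.6 195.8 120.6] q [ 0.05  0.21 -0.59  1.86  0.13  1.1  -2.26] F [ 0.3 -1.  -2.6] g 14.2
[[-0.1, -0.001, 0.995], [-0.995, -0.001, -0.1], [0.001, -1.0, -0.001]]
jaw -95.7 d 0.2 q7 -2.26 n 1 end [468.7 197.2  80. ]
   -0.14, 4.06, -0.1, 0, -0.2, 0, 0
```

View pics/b3.png

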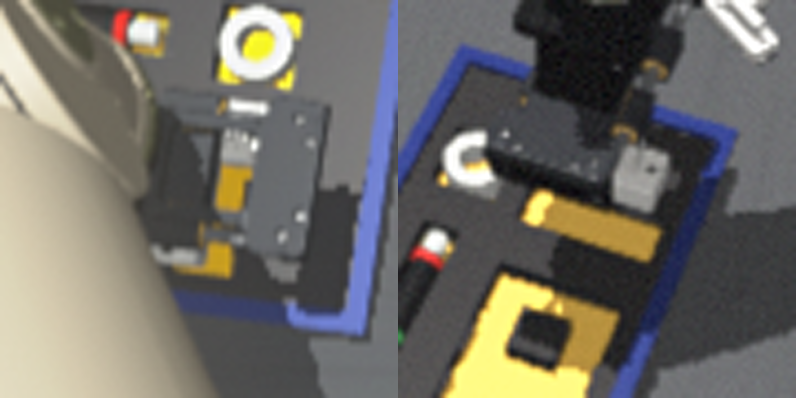

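Request:
{"op": "carry_out", "data": {
  "deltas": [-0.14,2.5,-0.1,0,-0.2,0,0,0,1.9,0,0,0,0,0,0,0,0,0,0,0,0,0,0,0,0,0,0,0]
}}

```text
clock: 6.78
position: [0.4691, 0.1986, 0.0778]
tcp_rot: [0.475, -0.523, 0.523, -0.476]
ft_force: [1.0, -0.6, -1.6]
grip_width: 0.0135
```

```bash
python3 plan.py 468.7 197.2 66 -95.5 0; python3 snap.py b4 469 197 45 45
```

```text
t 6.78 pos [469.1 198.6  77.8] q [ 0.03  0.27 -0.58  1.9   0.17  1.02 -2.29] F [ 1.  -0.6 -1.6] g 13.5
[[-0.096, 0.001, 0.995], [-0.995, 0.0, -0.096], [-0.0, -1.0, 0.001]]
jaw -95.5 d -0.0 q7 -2.29 n 1 end [468.7 197.2  66. ]
   0.14, 1.18, -0.02, 0, 0, 0, 0
```

View pics/b4.png

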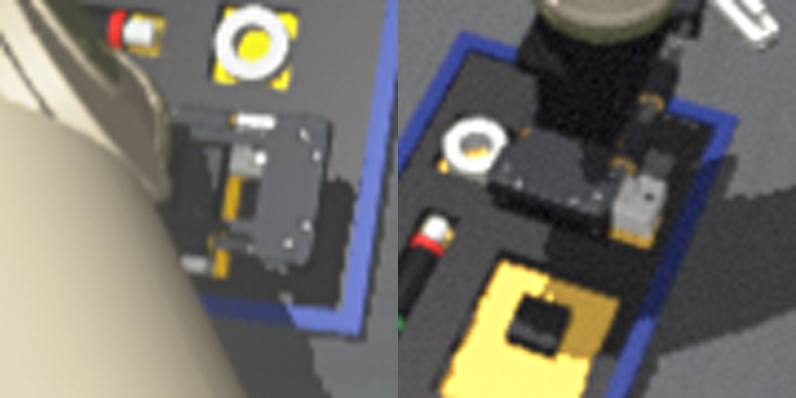

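```bash
cat > ov.py <<'E'
from h import *
import sys
from cut import Rt
C=np.array([0.5158,0.2479])
def overlay(tag,n,center,hw,tcp,zu,shape,seat,gauge=False,out="ov",offs=(0,0)):
    d=load(n+tag); x,y=proj(d,[center])[0].round().astype(int); s=600/(2*hw)
    im=cv2.resize(d["pixels"][y-hw:y+hw,x-hw:x+hw,::-1],(600,600),interpolation=cv2.INTER_CUBIC)
    def dr(P,col):
        p=((proj(d,P)-[x-hw,y-hw]+.5)*s-.5).astype(int); cv2.polylines(im,[p.reshape(-1,1,2)],True,col,1,cv2.LINE_AA)
    o=np.array([*offs,0])
    sw=np.array([*(C+Rt@(np.array(seat)/1000)),0])
    def loc(base,L,z): 
        L=np.array(L)/1000.; 
        if gauge: L=np.c_[L[:,1],-L[:,0]]
        return np.c_[L@Rt.T+base[:2],np.full(len(L),z)]
    dr(loc(sw+o,shape[1],.040),(0,255,0))
    dr(loc(sw+o,shape[1],.022),(0,255,255))
    if tcp is not None:
        dr(loc(np.array(tcp)+o,shape[0],zu),(0,0,255)); dr(loc(np.array(tcp)+o,shape[0],zu+shape[2]),(255,0,255))
    cv2.imwrite(f"pics/{out}.png",im)
L0=[(-40,17),(52,17),(52,-53),(18,-53),(18,-17),(-40,-17)]
L1=[(-42,19),(54,19),(54,-55),(16,-55),(16,-19),(-42,-19)]
LB=(L0,L1,.024)
G0=[(-14,-42),(92,-42),(92,-20),(14,-20),(14,20),(92,20),(92,42),(-14,42)]
G1=[(-16,-44),(94,-44),(94,44),(-16,44),(-16,21),(-45,21),(-45,-21),(-16,-21)]
LG=(G0,G1,.020)
E
python3 - <<'E'
from ov import *
overlay("b4","side",(.469,.197,.045),40,(.4691,.1986),.0503,LB,(-42,-55),out="ovs")
overlay("0","side",(.5,.25,.04),60,None,0,LB,(-42,-55),out="ovs0")
overlay("0","top",(.5,.25,.04),60,None,0,LB,(-42,-55),out="ovt0")
a=[cv2.resize(cv2.imread(f"pics/{k}.png"),(399,399)) for k in("ovs0","ovt0")]
cv2.imwrite("pics/ov0.png",np.hstack(a))
E
```

```text
Traceback (most recent call last):
  File "ov.py", line 19, in overlay
    dr(loc(np.array(tcp)+o,shape[0],zu),(0,0,255)); dr(loc(np.array(tcp)+o,shape[0],zu+shape[2]),(255,0,255))
           ~~~~~~~~~~~~~^~
ValueError: operands could not be broadcast together with shapes (2,) (3,)
```

```bash
sed -i 's/np.array(tcp)+o/np.array([*tcp,0])+o/g' ov.py
python3 - <<'E'
from ov import *
overlay("b4","side",(.469,.197,.045),40,(.4691,.1986),.0503,LB,(-42,-55),out="ovs")
overlay("0","side",(.5,.25,.04),60,None,0,LB,(-42,-55),out="ovs0")
overlay("0","top",(.5,.25,.04),60,None,0,LB,(-42,-55),out="ovt0")
a=[cv2.resize(cv2.imread(f"pics/{k}.png"),(399,399)) for k in("ovs0","ovt0")]
cv2.imwrite("pics/ov0.png",np.hstack(a))
E
```

```text
(no output)
```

View pics/ovs.png

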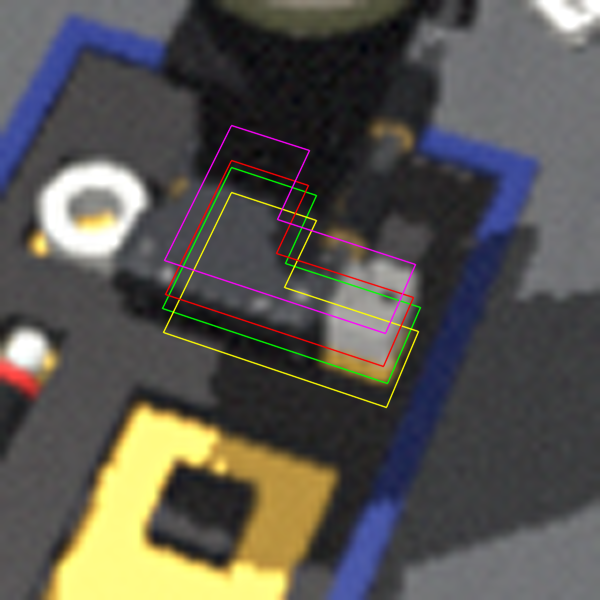

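View pics/ov0.png

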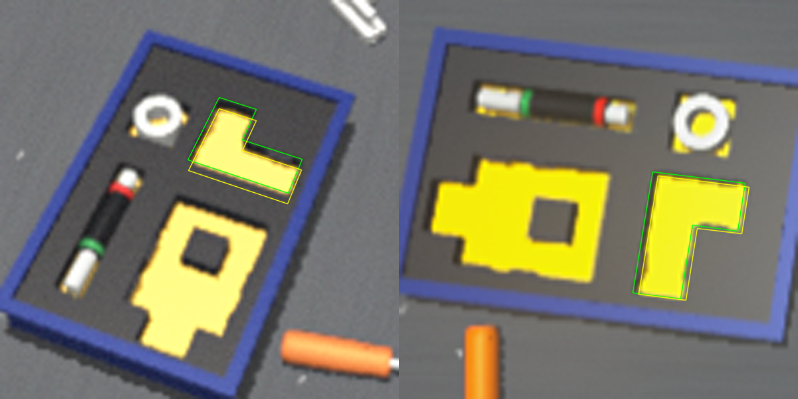

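The overlay agrees with both cutout views, and the held bracket's end at about (370,320) lies within a millimetre or so of the prediction. I'll lower it into the cutout in steps and watch the force.

Request:
{"op": "carry_out", "data": {
  "deltas": [0.1,0.6,0,0,0,0,0,0,0,0,0,0,0,0,0,0,0,0,0,0,0]
}}

```text
clock: 7.25
position: [0.4684, 0.1976, 0.071]
tcp_rot: [0.476, -0.523, 0.523, -0.476]
ft_force: [0.1, 0.3, -2.1]
grip_width: 0.0139
```

```bash
python3 plan.py 468.7 197.2 64 -95.5 0
```

```text
t 7.25 pos [468.4 197.6  71. ] q [ 0.03  0.28 -0.58  1.91  0.18  1.   -2.3 ] F [ 0.1  0.3 -2.1] g 13.9
[[-0.095, -0.0, 0.995], [-0.995, -0.0, -0.095], [0.0, -1.0, -0.0]]
jaw -95.5 d -0.0 q7 -2.3 n 1 end [468.7 197.2  64. ]
   0.04, 0.7, 0.03, 0, 0, 0, 0
```

Request:
{"op": "carry_out", "data": {
  "deltas": [0.02,0.3,0.02,0,0,0,0,0,0.3,0,0,0,0,0,0,0,0,0,0,0,0],
  "squeeze": 60
}}

```text
clock: 7.62
position: [0.4687, 0.1974, 0.0649]
tcp_rot: [0.476, -0.523, 0.523, -0.476]
ft_force: [0.6, -0.7, -2.7]
grip_width: 0.0134
```

Request:
{"op": "carry_out", "data": {
  "deltas": [0,0.3,0,0,0,0,0,0,0,0,0,0,0,0]
}}

```text
clock: 7.88
position: [0.4693, 0.1973, 0.0622]
tcp_rot: [0.475, -0.523, 0.524, -0.476]
ft_force: [4.2, -0.3, -1.8]
grip_width: 0.0132
```

Request:
{"op": "carry_out", "data": {
  "deltas": [0,0.3,0,0,0,0,0,0,0,0,0,0,0,0]
}}

```text
clock: 8.12
position: [0.4692, 0.1973, 0.0591]
tcp_rot: [0.475, -0.523, 0.524, -0.476]
ft_force: [4.5, -1.4, -0.7]
grip_width: 0.0134
```

It is in the cutout, with a 4.5 N side force in +x. I'll shift 1 mm in +x (tool z) and press on.

Request:
{"op": "carry_out", "data": {
  "deltas": [0,0.2,0.1,0,0,0,0,0,0.2,0,0,0,0,0,0,0,0,0,0,0,0]
}}

```text
clock: 8.5
position: [0.4695, 0.1973, 0.0546]
tcp_rot: [-0.476, 0.523, -0.523, 0.476]
ft_force: [4.7, -2.0, -3.5]
grip_width: 0.0133
```

Request:
{"op": "carry_out", "data": {
  "deltas": [0,0.3,0,0,0,0,0,0,0.2,0,0,0,0,0,0,0,0,0,0,0,0]
}}

```text
clock: 8.88
position: [0.4694, 0.1973, 0.0497]
tcp_rot: [-0.476, 0.523, -0.523, 0.476]
ft_force: [3.8, -0.9, -4.0]
grip_width: 0.0136
```

```bash
python3 plan.py 469.5 197.2 50 -95.5 0
```

```text
t 8.88 pos [469.4 197.3  49.7] q [ 0.02  0.31 -0.57  1.93  0.2   0.96 -2.31] F [ 3.8 -0.9 -4. ] g 13.6
[[-0.095, -0.0, 0.995], [-0.995, -0.0, -0.095], [0.0, -1.0, -0.0]]
jaw -95.5 d -0.0 q7 -2.31 n 1 end [469.5 197.2  50. ]
   0.01, -0.03, 0.01, 0, 0, 0, 0
```

Request:
{"op": "carry_out", "data": {
  "deltas": [0,0.2,0,0,0,0,0,0,0,0,0,0,0,0]
}}

```text
clock: 9.12
position: [0.4695, 0.1973, 0.0495]
tcp_rot: [0.476, -0.523, 0.524, -0.475]
ft_force: [-6.7, -5.8, 21.4]
grip_width: 0.0139
```

```bash
python3 plan.py; python3 snap.py b5 469 197 45 40;python3 - <<'E'
from ov import *
overlay("b5","side",(.469,.197,.045),40,(.4694,.1973),.022,LB,(-42,-55),out="ovs5")
E
```

```text
t 9.12 pos [469.5 197.3  49.5] q [ 0.02  0.31 -0.57  1.92  0.2   0.96 -2.31] F [-6.7 -5.8 21.4] g 13.9
[[-0.095, -0.0, 0.995], [-0.995, -0.001, -0.095], [0.001, -1.0, 0.0]]
```

View pics/ovs5.png

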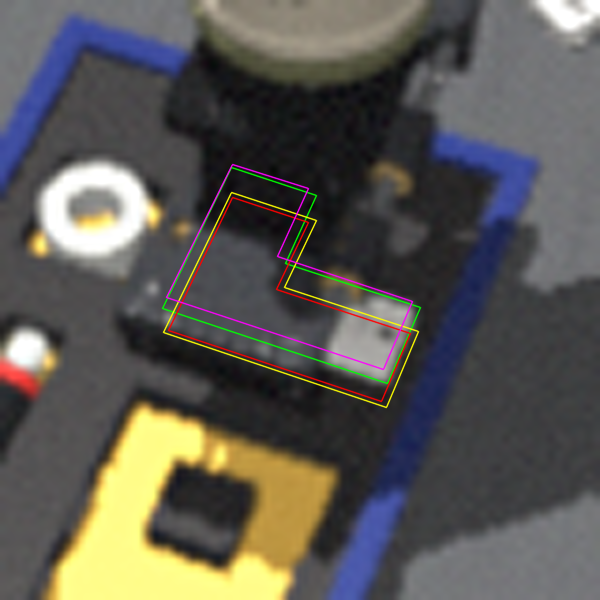

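The bracket stops hard at TCP z 49.5 mm, which puts its underside at 22 mm, with 21 N. That means it is on the bottom. I'll release it and look.

Request:
{"op": "carry_out", "data": {
  "deltas": [0,-0.2,0,0,0,0,0,0,0,0,0,0,0,0.45,0,0,0,0,0,0,0.45,0,0,0,0,0,0,0.45,0,0,0,0,0,0,0.45,0,-3,0,0,0,0,0.45,0,-4,0,0,0,0,0.45,0,-4,0,0,0,0,0.45]
}}

```text
clock: 10.22
position: [0.4694, 0.1973, 0.1612]
tcp_rot: [-0.476, 0.523, -0.523, 0.476]
ft_force: [0.8, 0.1, -0.0]
grip_width: 0.0391
```

```bash
python3 plan.py; python3 snap.py b6 469 197 45 40;python3 - <<'E'
from ov import *
overlay("b6","side",(.469,.197,.045),32,(.4694,.1973),.022,LB,(-42,-55),out="ovs6")
E
```

```text
t 10.22 pos [469.4 197.3 161.2] q [ 0.06  0.17 -0.6   1.82  0.1   1.18 -2.23] F [ 0.8  0.1 -0. ] g 39.1
[[-0.095, -0.0, 0.995], [-0.995, -0.0, -0.095], [0.0, -1.0, -0.0]]
```

View pics/b6.png

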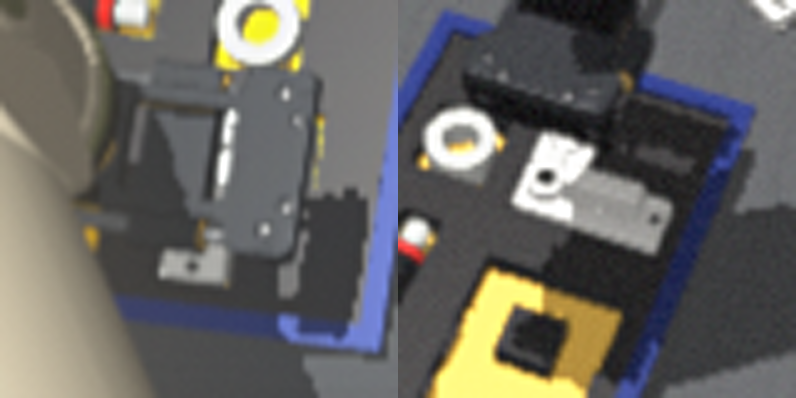

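View pics/ovs6.png

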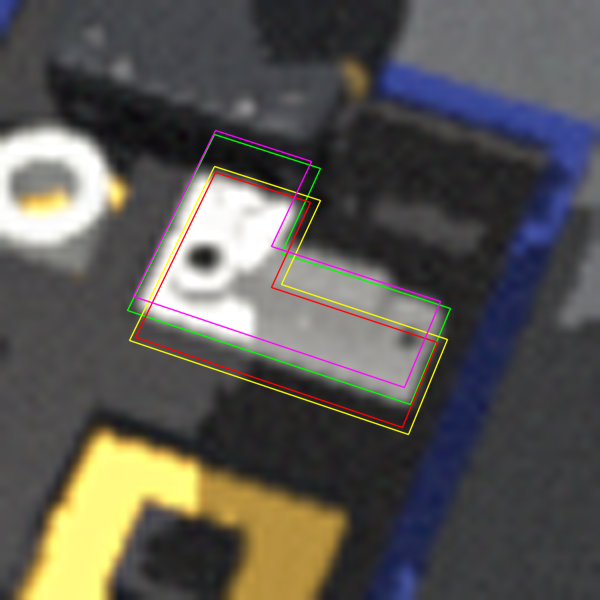

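The side view shows the bracket down in its cutout and level, with its top face matching the predicted outline at z 46 mm. I'll check again with the arm out of the way, so the gauge comes next.

```bash
sed -i 's/d=(jaw-cur+90)%180-90/d=((jaw-cur+90)%180-90) if not full else jaw-cur/; s/level=True/full=False/' plan.py
python3 - <<'E'
from plan import plan
plan(500,-342.5,140,12.6,grip=1,full=True,n=14)
E
```

```text
jaw -95.4 d 108.0 q7 -2.23 n 14 end [ 500.  -342.5  140. ]
   3.83, 0.17, 0.57, 0, -7.7, 0, 1
   3.87, 0.16, 0.05, 0, -7.7, 0, 1
   3.84, 0.17, -0.47, 0, -7.7, 0, 1
   3.74, 0.17, -0.98, 0, -7.7, 0, 1
   3.58, 0.16, -1.48, 0, -7.7, 0, 1
   3.35, 0.17, -1.94, 0, -7.7, 0, 1
   3.06, 0.17, -2.37, 0, -7.7, 0, 1
   2.72, 0.16, -2.76, 0, -7.7, 0, 1
   2.32, 0.17, -3.09, 0, -7.7, 0, 1
   1.88, 0.17, -3.38, 0, -7.7, 0, 1
   1.42, 0.16, -3.61, 0, -7.7, 0, 1
   0.91, 0.17, -3.76, 0, -7.7, 0, 1
   0.41, 0.17, -3.84, 0, -7.7, 0, 1
   -0.11, 0.16, -3.87, 0, -7.7, 0, 1
```

Request:
{"op": "carry_out", "data": {
  "deltas": [3.83,0.15,0.57,0,-7.7,0,1,3.87,0.15,0.05,0,-7.7,0,1,3.84,0.15,-0.47,0,-7.7,0,1,3.74,0.15,-0.98,0,-7.7,0,1,3.58,0.15,-1.48,0,-7.7,0,1,3.35,0.15,-1.94,0,-7.7,0,1,3.06,0.15,-2.37,0,-7.7,0,1,2.72,0.15,-2.76,0,-7.7,0,1]
}}

```text
clock: 11.32
position: [0.4853, -0.1131, 0.1474]
tcp_rot: [0.677, -0.205, 0.204, -0.677]
ft_force: [0.6, 0.8, -0.7]
grip_width: 0.0873
```

Request:
{"op": "carry_out", "data": {
  "deltas": [2.32,0.15,-3.09,0,-7.7,0,1,1.88,0.15,-3.38,0,-7.7,0,1,1.42,0.15,-3.61,0,-7.7,0,1,0.91,0.15,-3.76,0,-7.7,0,1,0.41,0.15,-3.84,0,-7.7,0,1,-0.11,0.15,-3.87,0,-7.7,0,1,0,0,0,0,0,0,1,0,0,0,0,0,0,1]
}}

```text
clock: 12.32
position: [0.4978, -0.3428, 0.1384]
tcp_rot: [-0.703, -0.076, 0.076, 0.703]
ft_force: [0.5, 1.1, -0.4]
grip_width: 0.0872
```

```bash
python3 - <<'E'
from plan import plan
plan(500,-342.5,100,12.6,grip=1,full=True)
E
python3 snap.py g1 490 -350 20 45
python3 - <<'E'
from ov import *
overlay("g1","side",(.469,.197,.045),32,(.4690,.1973),.022,LB,(-42,-55),out="o1")
overlay("g1","top",(.469,.197,.045),32,(.4690,.1973),.022,LB,(-42,-55),out="o2")
cv2.imwrite("pics/o7.png",np.hstack([cv2.resize(cv2.imread(f"pics/{k}.png"),(399,399)) for k in("o2","o1")]))
E
```

```text
jaw 12.3 d 0.3 q7 0.65 n 1 end [ 500.  -342.5  100. ]
   0.23, 3.84, -0.03, -0.1, -0.3, 0, 1
```

View pics/g1.png

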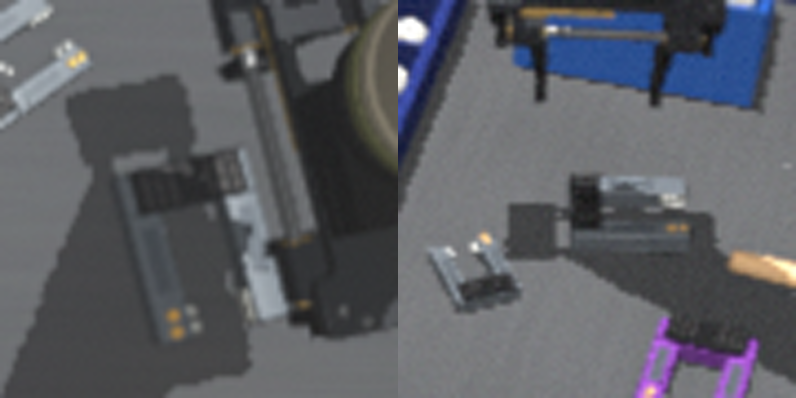

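View pics/o7.png

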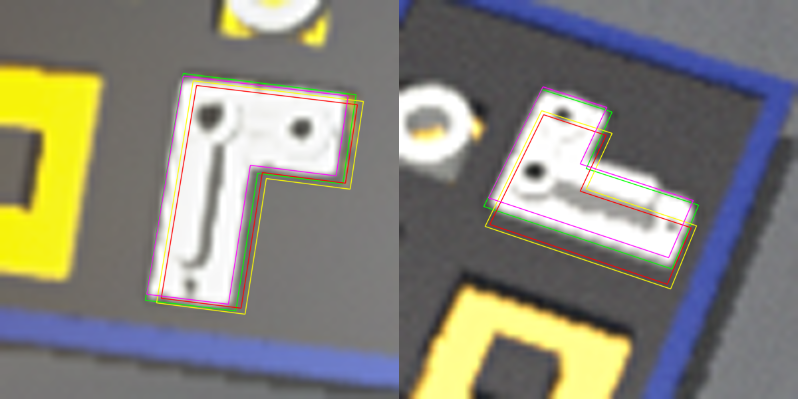

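In both views the bracket outline at z 46 mm coincides with the white base, so it is seated and level. I'll descend on the gauge now.

Request:
{"op": "carry_out", "data": {
  "deltas": [0.23,3.5,-0.03,0,-0.3,0,1,0,3.5,0,0,0,0,1,0,3,0,0,0,0,1,0,2,0,0,0,0,1,0,0,0,0,0,0,1,0,0,0,0,0,0,1]
}}

```text
clock: 13.18
position: [0.5009, -0.3438, 0.0203]
tcp_rot: [0.703, 0.078, -0.077, -0.702]
ft_force: [0.7, 0.9, -0.2]
grip_width: 0.0868
```

```bash
python3 - <<'E'
from plan import plan
plan(500,-342.5,5,12.6,grip=1,full=True)
E
python3 snap.py g2 490 -350 20 40
```

```text
jaw 12.6 d -0.0 q7 0.62 n 1 end [ 500.  -342.5    5. ]
   -0.06, 1.53, 0.15, 0.1, 0, 0.1, 1
```

View pics/g2.png

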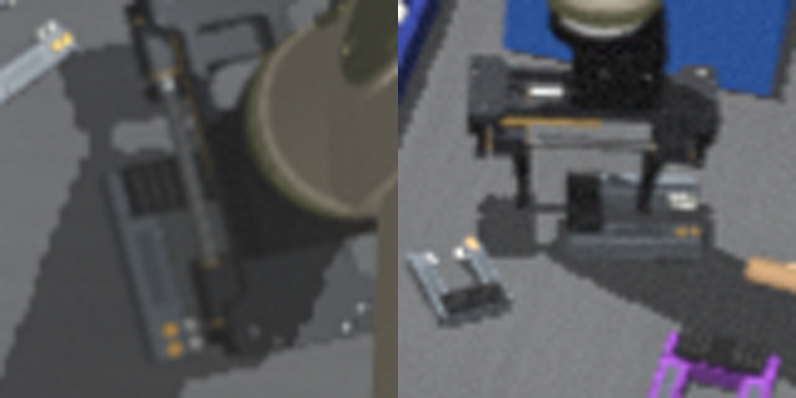

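The side view shows one finger at (523,190) behind the back and the other at (650,200) between the arms. I'll go down to z 5 mm and close.

Request:
{"op": "carry_out", "data": {
  "deltas": [-0.06,1.0,0.15,0,0,0,1,0,0.5,0,0,0,0,1,0,0,0,0,0,0,1,0,0,0,0,0,0,0,0,0,0,0,0,0,0,0,0,0,0,0,0,0,0,0,0,0,0,0,0,0,0,0,0,0,0,0],
  "squeeze": 50
}}

```text
clock: 14.28
position: [0.4991, -0.3422, 0.0041]
tcp_rot: [0.703, 0.078, -0.078, -0.703]
ft_force: [-0.3, 0.8, -0.8]
grip_width: 0.0448
```

Request:
{"op": "carry_out", "data": {
  "deltas": [0,0,0,0,0,0,0,0,0,0,0,0,0,0,0,0,0,0,0,0,0,0,0,0,0,0,0,0]
}}

```text
clock: 14.78
position: [0.4992, -0.3422, 0.0041]
tcp_rot: [0.703, 0.078, -0.078, -0.703]
ft_force: [0.7, -1.1, -1.7]
grip_width: 0.0275
```

```bash
python3 plan.py;python3 snap.py g3 490 -350 20 40
python3 - <<'E'
from parts import *
a=[rect(load(n),460,-350,.020,65,3) for n in("topg3","sideg3")]
cv2.imwrite("pics/g3r.png",np.hstack(a)[:,:,::-1])
E
```

```text
t 14.78 pos [ 499.2 -342.2    4.1] q [ 0.77  0.52 -0.31  1.71  0.19  0.94  0.61] F [ 0.7 -1.1 -1.7] g 27.5
[[0.976, 0.0, -0.219], [0.219, -0.0, 0.976], [0.0, -1.0, -0.0]]
```

View pics/g3r.png

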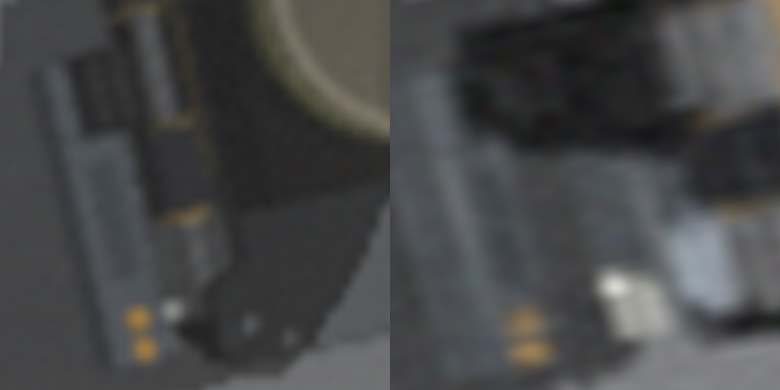

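The pinch holds at 27.5 mm, and the gauge's left edge is still at (44,65)–(108,362), so it did not move. Now I'll lift and carry it.

Request:
{"op": "carry_out", "data": {
  "deltas": [0,-1,0,0,0,0,0,0,-3,0,0,0,0,0,0,-4,0,0,0,0,0,0,-4,0,0,0,0,0,0,0,0,0,0,0,0,0,0,0,0,0,0,0]
}}

```text
clock: 15.62
position: [0.4984, -0.3419, 0.1232]
tcp_rot: [-0.703, -0.077, 0.078, 0.703]
ft_force: [-0.4, -0.1, -3.8]
grip_width: 0.0276
```

```bash
python3 - <<'E'
from plan import plan
plan(488.9,343.9,120,84.5,grip=0,full=True,n=16)
E
python3 snap.py g4 490 -345 100 40
```

```text
jaw 12.6 d 71.9 q7 0.65 n 16 end [488.9 343.9 120. ]
   0.88, 0.02, 4.2, 0, -4.5, 0, 0
   1.21, 0.03, 4.11, 0, -4.5, 0, 0
   1.52, 0.02, 4.01, 0, -4.5, 0, 0
   1.83, 0.02, 3.87, 0, -4.5, 0, 0
   2.14, 0.02, 3.72, 0, -4.5, 0, 0
   2.42, 0.03, 3.54, 0, -4.5, 0, 0
   2.68, 0.02, 3.34, 0, -4.5, 0, 0
   2.95, 0.02, 3.12, 0, -4.5, 0, 0
   3.17, 0.02, 2.87, 0, -4.5, 0, 0
   3.4, 0.03, 2.62, 0, -4.5, 0, 0
   3.59, 0.02, 2.35, 0, -4.5, 0, 0
   3.76, 0.02, 2.05, 0, -4.5, 0, 0
   3.91, 0.02, 1.76, 0, -4.5, 0, 0
   4.04, 0.03, 1.44, 0, -4.5, 0, 0
   4.14, 0.02, 1.12, 0, -4.5, 0, 0
   4.21, 0.02, 0.8, 0, -4.5, 0, 0
```

View pics/g4.png

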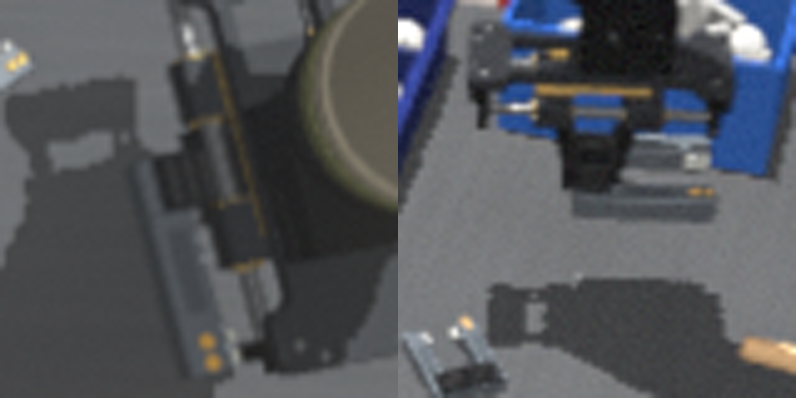

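The gauge is lifted and level: the side view shows its arms at (640,150–205). Now the carry.

Request:
{"op": "carry_out", "data": {
  "deltas": [0.88,0,4.2,0,-4.5,0,0,1.21,0,4.11,0,-4.5,0,0,1.52,0,4.01,0,-4.5,0,0,1.83,0,3.87,0,-4.5,0,0,2.14,0,3.72,0,-4.5,0,0,2.42,0,3.54,0,-4.5,0,0,2.68,0,3.34,0,-4.5,0,0,2.95,0,3.12,0,-4.5,0,0]
}}

```text
clock: 16.73
position: [0.4934, 0.0021, 0.1231]
tcp_rot: [-0.644, -0.292, 0.293, 0.644]
ft_force: [0.6, 0.6, -3.3]
grip_width: 0.0274
```

Request:
{"op": "carry_out", "data": {
  "deltas": [3.17,0,2.87,0,-4.5,0,0,3.4,0,2.62,0,-4.5,0,0,3.59,0,2.35,0,-4.5,0,0,3.76,0,2.05,0,-4.5,0,0,3.91,0,1.76,0,-4.5,0,0,4.04,0,1.44,0,-4.5,0,0,4.14,0,1.12,0,-4.5,0,0,4.21,0,0.8,0,-4.5,0,0]
}}

```text
clock: 17.73
position: [0.489, 0.3444, 0.1227]
tcp_rot: [-0.522, -0.476, 0.477, 0.522]
ft_force: [0.3, 0.2, -4.5]
grip_width: 0.0278
```

Request:
{"op": "carry_out", "data": {
  "deltas": [0,0,0,0,0,0,0,0,0,0,0,0,0,0]
}}

```text
clock: 17.98
position: [0.4892, 0.3428, 0.1228]
tcp_rot: [-0.523, -0.475, 0.477, 0.523]
ft_force: [0.2, -0.1, -3.6]
grip_width: 0.028
```

```bash
python3 - <<'E'
from plan import plan
plan(488.9,343.9,54,84.5,grip=0,full=True,n=2)
E
python3 snap.py g5 490 300 60 45
```

```text
jaw 84.6 d -0.1 q7 0.53 n 2 end [488.9 343.9  54. ]
   0.06, 3.44, 0.01, 0, 0.1, 0, 0
   0.05, 3.44, 0.02, 0, 0.1, 0, 0
```

View pics/g5.png

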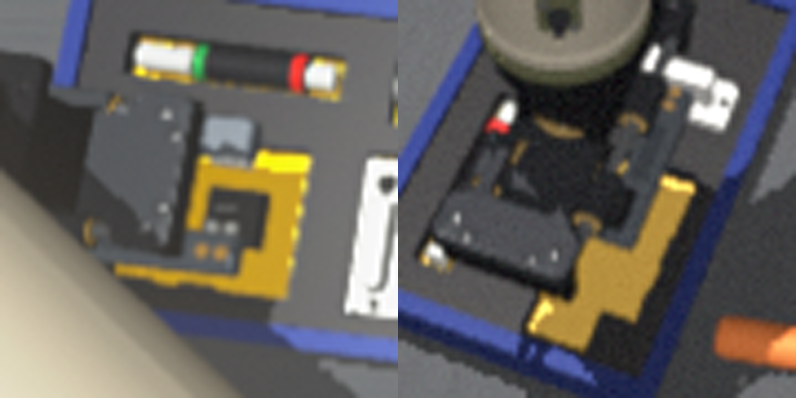

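Request:
{"op": "carry_out", "data": {
  "deltas": [0.06,3.4,0,0,0.1,0,0,0.05,3.2,0,0,0,0,0,0,0,0,0,0,0,0,0,0,0,0,0,0,0]
}}

```text
clock: 18.58
position: [0.4903, 0.3446, 0.0593]
tcp_rot: [0.524, 0.476, -0.475, -0.523]
ft_force: [-0.2, -0.5, -2.7]
grip_width: 0.0278
```

```bash
python3 - <<'E'
from plan import plan
plan(488.9,343.9,44,84.5,grip=0,full=True,n=2)
E
python3 snap.py g6 490 300 60 45
python3 - <<'E'
from ov import *
from bench import arm
p=arm.sense()["position"]
for n,k in(("side","o1"),("top","o2")): overlay("g6",n,(.49,.30,.045),40,p[:2],p[2]-.0041,LG,(-36,93),gauge=True,out=k)
cv2.imwrite("pics/o8.png",np.hstack([cv2.resize(cv2.imread(f"pics/{k}.png"),(399,399)) for k in("o2","o1")]))
E
```

```text
jaw 84.5 d 0.0 q7 0.48 n 2 end [488.9 343.9  44. ]
   -0.04, 0.77, 0.07, 0, 0, 0, 0
   -0.05, 0.76, 0.07, 0, 0, 0, 0
```

View pics/o8.png

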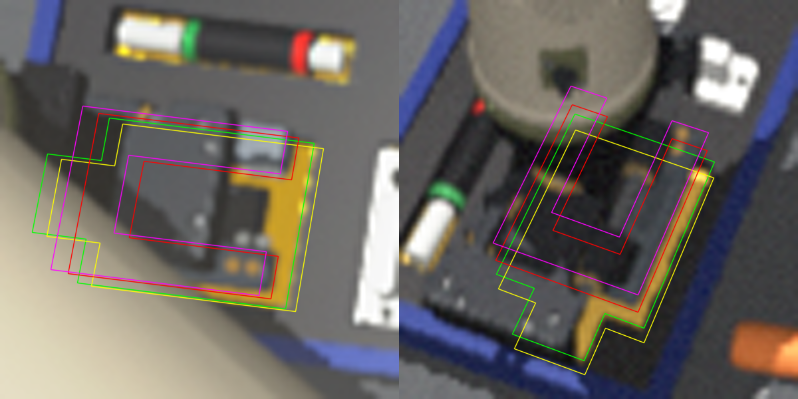

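The overlay agrees, with the arm ends at (285,150) and (270,265) in the top view on the predicted outline. I'll lower it in.

Request:
{"op": "carry_out", "data": {
  "deltas": [-0.08,0.7,0.12,0,0,0,0,0,0.7,0,0,0,0,0,0,0,0,0,0,0,0,0,0,0,0,0,0,0],
  "squeeze": 60
}}

```text
clock: 19.18
position: [0.4883, 0.3441, 0.044]
tcp_rot: [0.523, 0.476, -0.476, -0.523]
ft_force: [-0.3, -1.1, -3.1]
grip_width: 0.0276
```

Run:
```python
from plan import plan
plan(488.9,343.9,40,84.5,grip=0,full=True,n=1)
```

```text
jaw 84.5 d -0.0 q7 0.47 n 1 end [488.9 343.9  40. ]
   -0.02, 0.4, -0.06, 0, 0, 0, 0
```

Request:
{"op": "carry_out", "data": {
  "deltas": [-0.02,0.3,-0.06,0,0,0,0,0,0.1,0,0,0,0,0,0,0,0,0,0,0,0]
}}

```text
clock: 19.55
position: [0.4889, 0.3438, 0.0399]
tcp_rot: [0.523, 0.476, -0.476, -0.523]
ft_force: [0.1, -0.2, -3.2]
grip_width: 0.0276
```

Request:
{"op": "carry_out", "data": {
  "deltas": [0,0.3,0,0,0,0,0,0,0,0,0,0,0,0]
}}

```text
clock: 19.8
position: [0.4885, 0.344, 0.0368]
tcp_rot: [-0.523, -0.476, 0.476, 0.523]
ft_force: [-1.3, 1.1, -3.8]
grip_width: 0.0275
```

Request:
{"op": "carry_out", "data": {
  "deltas": [0,0.3,0,0,0,0,0,0,0,0,0,0,0,0]
}}

```text
clock: 20.05
position: [0.4888, 0.3442, 0.0341]
tcp_rot: [-0.523, -0.476, 0.476, 0.523]
ft_force: [-2.8, 0.1, -0.4]
grip_width: 0.0276
```

Request:
{"op": "carry_out", "data": {
  "deltas": [0,0.3,0.05,0,0,0,0,0,0,0,0,0,0,0]
}}

```text
clock: 20.3
position: [0.4885, 0.344, 0.0308]
tcp_rot: [-0.523, -0.476, 0.475, 0.523]
ft_force: [0.3, 2.9, -2.3]
grip_width: 0.0274
```

Request:
{"op": "carry_out", "data": {
  "deltas": [0,0.3,0,0,0,0,0,0,0,0,0,0,0,0]
}}

```text
clock: 20.55
position: [0.4884, 0.3438, 0.0276]
tcp_rot: [-0.523, -0.476, 0.476, 0.523]
ft_force: [0.3, 2.2, -3.7]
grip_width: 0.0275
```

Request:
{"op": "carry_out", "data": {
  "deltas": [0,0.25,0,0,0,0,0,0,0,0,0,0,0,0]
}}

```text
clock: 20.8
position: [0.4886, 0.3437, 0.0261]
tcp_rot: [0.524, 0.476, -0.476, -0.523]
ft_force: [-1.5, -1.6, 6.1]
grip_width: 0.0275
```

Request:
{"op": "carry_out", "data": {
  "deltas": [0,0.2,0,0,0,0,0,0,0,0,0,0,0,0]
}}

```text
clock: 21.05
position: [0.4887, 0.3437, 0.026]
tcp_rot: [0.524, 0.475, -0.476, -0.523]
ft_force: [-10.0, -8.1, 28.1]
grip_width: 0.0278
```

Request:
{"op": "carry_out", "data": {
  "deltas": [0,-0.25,0,0,0,0,0,0,0,0,0,0,0,0.4,0,0,0,0,0,0,0.4,0,0,0,0,0,0,0.4,0,0,0,0,0,0,0.4]
}}

```text
clock: 21.68
position: [0.4884, 0.3438, 0.0259]
tcp_rot: [0.523, 0.476, -0.476, -0.523]
ft_force: [-0.0, 0.5, -0.3]
grip_width: 0.0348
```

The gauge stops hard at TCP z 26 mm with 28 N, so it is on the bottom. The jaws now stand at 35 mm and there is no force. I'll go straight up and move aside to look.

Request:
{"op": "carry_out", "data": {
  "deltas": [0,-1,0,0,0,0,0.4,0,-2,0,0,0,0,0.4,0,-4,0,0,0,0,0.4,0,-5,0,0,0,0,0.4,-5,0,0,0,0,0,0.4,-5,0,0,0,0,0,0.4,-5,0,0,0,0,0,0.4,-5,0,0,0,0,0,0.4]
}}

```text
clock: 22.68
position: [0.4693, 0.1435, 0.1474]
tcp_rot: [0.524, 0.476, -0.475, -0.523]
ft_force: [0.9, -1.0, 0.4]
grip_width: 0.0346
```

Request:
{"op": "carry_out", "data": {
  "deltas": [-5,0,0,0,0,0,0,-5,0,0,0,0,0,0,-5,0,0,0,0,0,0,-5,0,0,0,0,0,0,-5,0,0,0,0,0,0,-5,0,0,0,0,0,0]
}}

```text
clock: 23.42
position: [0.4411, -0.1552, 0.1478]
tcp_rot: [0.524, 0.476, -0.476, -0.522]
ft_force: [1.2, 1.2, -0.4]
grip_width: 0.0003
```

```bash
python3 plan.py; python3 snap.py f1 500 260 45 65
python3 - <<'E'
from ov import *
im=[]
for lab,sh,seat,g,t,c in(("L",LB,(-42,-55),False,(.4695,.1973),(.469,.197,.045)),("G",LG,(-36,93),True,(.4886,.3437),(.485,.31,.045))):
    for n in("top","side"):
        overlay("f1",n,c,36,t,.022,sh,seat,gauge=g,out="t"); im.append(cv2.resize(cv2.imread("pics/t.png"),(300,300)))
cv2.imwrite("pics/f1o.png",np.vstack([np.hstack(im[:2]),np.hstack(im[2:])]))
for n in("top","side"):
    d=load(n+"f1")
    # predicted bracket boss tops when seated
    L=np.array([[36,0],[35,-38]])/1000@Rt.T+np.array([.4695,.1973])
    print(n,proj(d,np.c_[L,[.056,.052]]))
E
```

```text
t 23.43 pos [ 441.1 -155.2  147.8] q [ 0.83  0.08 -0.61  1.93  0.05  1.14  1.68] F [ 1.2  1.2 -0.4] g 0.3
[[0.094, 0.002, -0.996], [0.996, -0.001, 0.094], [-0.001, -1.0, -0.002]]
top [[166.49376477 192.73315783]
 [181.30781268 195.12230691]]
side [[244.80290795 239.51849154]
 [249.80555922 230.66248977]]
```

View pics/f1.png

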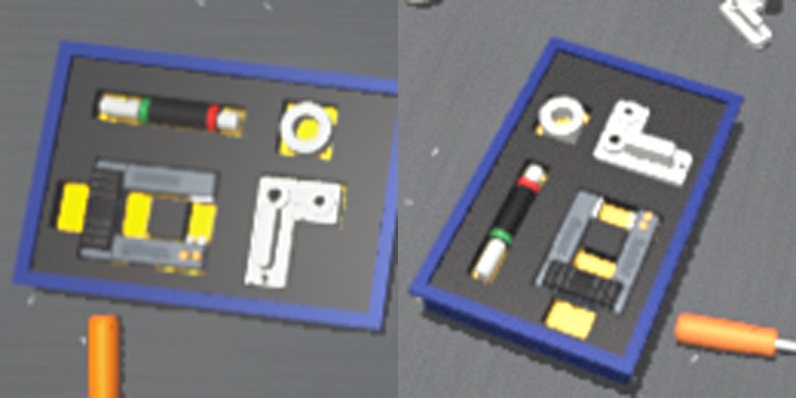

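View pics/f1o.png

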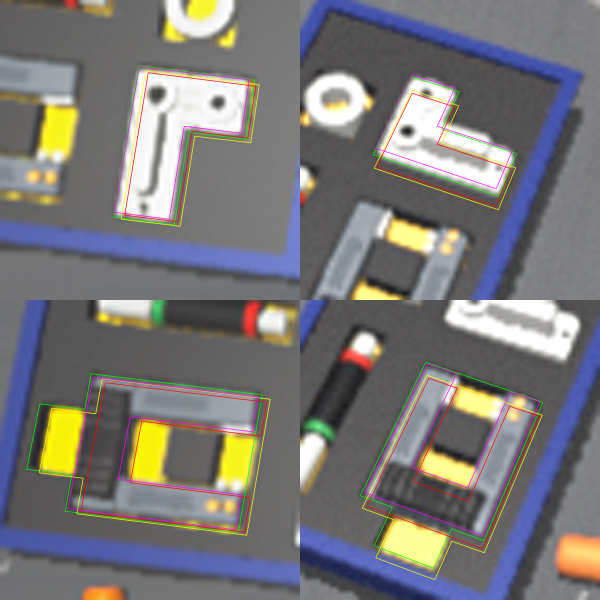

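Both parts sit in their cutouts in both views. To make sure the free ends are down, I'll tap the bracket's short-leg boss and the gauge's two arms with closed fingertips and read the contact height.

Run:
```python
from plan import plan
from ov import *
b=(np.array([.4695,.1973])+Rt@np.array([.035,-.038]))*1000
g=np.array([.4886,.3437])
a1=(g+Rt@np.array([.031,-.062]))*1000; a2=(g+Rt@np.array([-.031,-.062]))*1000
print(b,a1,a2)
plan(b[0],b[1],75,84.5,grip=0,full=True,n=8)
```

```text
[500.69672835 156.12034312] [513.51484549 279.01421737] [451.80028119 284.95665403]
jaw 84.2 d 0.3 q7 1.68 n 8 end [500.7 156.1  75. ]
   4, 0.9, -0.35, 0, 0, 0, 0
   3.99, 0.89, -0.35, 0, 0, 0, 0
   4, 0.9, -0.36, 0, 0, 0, 0
   4, 0.9, -0.35, 0, 0, 0, 0
   4, 0.89, -0.35, 0, 0, 0, 0
   3.99, 0.9, -0.35, 0, 0, 0, 0
   4, 0.89, -0.35, 0, 0, 0, 0
   4, 0.9, -0.35, 0, 0, 0, 0
```

Request:
{"op": "carry_out", "data": {
  "deltas": [4,0.9,-0.35,0,0,0,0,4,0.9,-0.35,0,0,0,0,4,0.9,-0.35,0,0,0,0,4,0.9,-0.35,0,0,0,0,4,0.9,-0.35,0,0,0,0,4,0.9,-0.35,0,0,0,0,4,0.9,-0.35,0,0,0,0,4,0.9,-0.35,0,0,0,0]
}}

```text
clock: 24.52
position: [0.4996, 0.1641, 0.0752]
tcp_rot: [0.523, 0.476, -0.475, -0.523]
ft_force: [0.3, -0.4, -0.0]
grip_width: 0.0002
```

Request:
{"op": "carry_out", "data": {
  "deltas": [0,1,0,0,0,0,0,0,0.8,0,0,0,0,0,0,0,0,0,0,0,0,0,0,0,0,0,0,0]
}}

```text
clock: 25.02
position: [0.4995, 0.1611, 0.0565]
tcp_rot: [0.524, 0.475, -0.475, -0.523]
ft_force: [-0.2, 0.1, 0.5]
grip_width: 0.0008
```

Request:
{"op": "carry_out", "data": {
  "deltas": [0,0.3,0,0,0,0,0,0,0.2,0,0,0,0,0,0,0,0,0,0,0,0]
}}

```text
clock: 25.4
position: [0.4994, 0.1616, 0.0524]
tcp_rot: [0.524, 0.475, -0.476, -0.523]
ft_force: [-6.8, -3.8, 19.3]
grip_width: 0.0003
```

Contact is at z 52.4 mm, where 52.0 is expected when seated, and it holds 19 N. The bracket's far end is down. On to the gauge arms.

Request:
{"op": "carry_out", "data": {
  "deltas": [0,-2,0,0,0,0,0,0,-2.5,0,0,0,0,0,0,0,0,0,0,0,0]
}}

```text
clock: 25.78
position: [0.5005, 0.1625, 0.0984]
tcp_rot: [0.524, 0.477, -0.474, -0.523]
ft_force: [0.3, -0.4, -0.8]
grip_width: 0.0002
```

Run:
```python
from plan import plan
plan(513.5,279,92,84.5,grip=0,full=True,n=3)
```

```text
jaw 84.5 d -0.0 q7 0.87 n 3 end [513.5 279.   92. ]
   3.91, 0.22, -0.06, 0.1, 0, 0, 0
   3.9, 0.21, -0.06, 0.1, 0, 0, 0
   3.91, 0.22, -0.06, 0.1, 0, 0, 0
```

Request:
{"op": "carry_out", "data": {
  "deltas": [3.9,0.2,-0.05,0,0,0,0,3.9,0.2,-0.05,0,0,0,0,3.9,0.2,-0.05,0,0,0,0,0,2,0,0,0,0,0,0,2,0,0,0,0,0,0,0,0,0,0,0,0,0,0,0,0,0,0,0]
}}

```text
clock: 26.65
position: [0.5122, 0.2775, 0.0502]
tcp_rot: [0.524, 0.475, -0.475, -0.523]
ft_force: [0.7, 0.3, 0.4]
grip_width: 0.0002
```

Request:
{"op": "carry_out", "data": {
  "deltas": [0,0.7,0,0,0,0,0,0,0.3,0,0,0,0,0,0,0,0,0,0,0,0]
}}

```text
clock: 27.02
position: [0.5125, 0.2782, 0.0424]
tcp_rot: [0.524, 0.476, -0.475, -0.523]
ft_force: [-7.5, -6.5, 24.7]
grip_width: 0.0005
```

The far arm contacts at 42.4 mm (42.0 expected). Next the other arm.

Request:
{"op": "carry_out", "data": {
  "deltas": [0,-2,0,0,0,0,0,0.15,-1,3,0,0,0,0,0.1,0,3.1,0,0,0,0,0,1.5,0,0,0,0,0,0,0.8,0,0,0,0,0,0,0,0,0,0,0,0,0,0,0,0,0,0,0]
}}

```text
clock: 27.9
position: [0.4518, 0.2866, 0.0471]
tcp_rot: [-0.523, -0.475, 0.475, 0.524]
ft_force: [0.3, 0.1, -0.1]
grip_width: 0.0004
```

Request:
{"op": "carry_out", "data": {
  "deltas": [0,0.4,0,0,0,0,0,0,0.3,0,0,0,0,0,0,0,0,0,0,0,0]
}}

```text
clock: 28.28
position: [0.4518, 0.2868, 0.0423]
tcp_rot: [0.524, 0.476, -0.476, -0.523]
ft_force: [-9.7, -8.9, 31.4]
grip_width: 0.0006
```

Contact is at 42.3 mm, so that arm is down too. I'll retreat clear of everything and take a last look.

Request:
{"op": "carry_out", "data": {
  "deltas": [0,-1,0,0,0,0,0,0,-4,0,0,0,0,0,0,-5,0,0,0,0,0,-5,0,0,0,0,0,0,-5,0,0,0,0,0,0,-5,0,0,0,0,0,0,-5,0,0,0,0,0,0,-5,0,0,0,0,0,0]
}}

```text
clock: 29.28
position: [0.4273, 0.0361, 0.1403]
tcp_rot: [0.524, 0.476, -0.475, -0.523]
ft_force: [0.3, 0.2, 0.5]
grip_width: 0.0006
```

Request:
{"op": "carry_out", "data": {
  "deltas": [-5,0,0,0,0,0,0,-5,0,0,0,0,0,0,-5,0,0,0,0,0,0,0,0,0,0,0,0,0,0,0,0,0,0,0,0,0,0,0,0,0,0,0]
}}

```text
clock: 30.02
position: [0.4135, -0.1103, 0.1401]
tcp_rot: [0.523, 0.476, -0.476, -0.523]
ft_force: [0.2, 0.3, 0.2]
grip_width: 0.0006
```

```bash
python3 plan.py; python3 snap.py f2 500 260 45 60
python3 - <<'E'
from ov import *
im=[]
for lab,sh,seat,g,t,c in(("L",LB,(-42,-55),False,(.4695,.1973),(.469,.197,.045)),("G",LG,(-36,93),True,(.4886,.3437),(.485,.31,.045))):
    for n in("top","side"):
        overlay("f2",n,c,36,t,.022,sh,seat,gauge=g,out="t"); im.append(cv2.resize(cv2.imread("pics/t.png"),(300,300)))
cv2.imwrite("pics/f2o.png",np.vstack([np.hstack(im[:2]),np.hstack(im[2:])]))
for n in("top","side"):
    a=load(n+"0")["pixels"].astype(int);b=load(n+"f2")["pixels"].astype(int)
cv2.imwrite("pics/f2full.png",np.hstack([cv2.resize(load(n+"f2")["pixels"][:,:,::-1],(400,300)) for n in("top","side")]))
E
```

```text
t 30.02 pos [ 413.5 -110.3  140.1] q [ 0.76 -0.01 -0.6   2.03 -0.    1.12  1.64] F [0.2 0.3 0.2] g 0.6
[[0.093, 0.0, -0.996], [0.996, -0.0, 0.093], [-0.0, -1.0, -0.0]]
```

View pics/f2o.png

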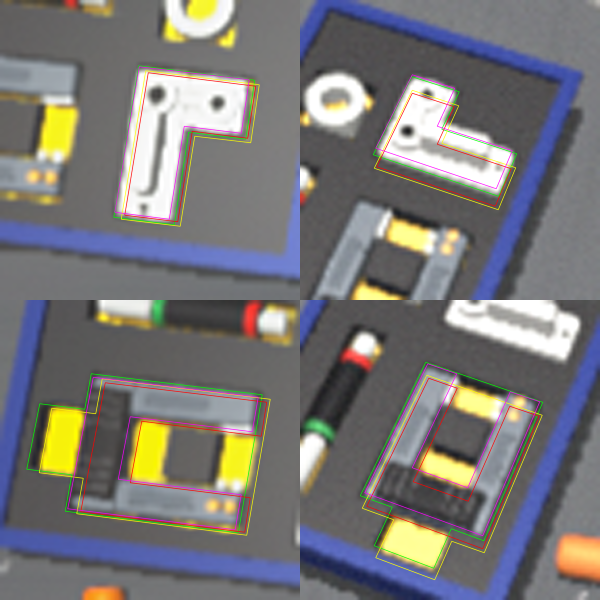

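View pics/f2full.png

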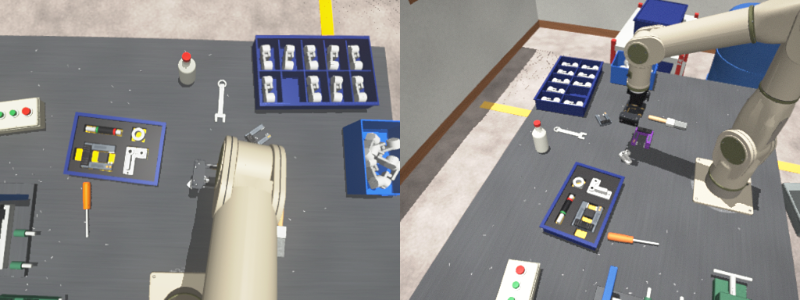

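Both parts lie in their cutouts and nothing else has moved. The gripper is at z 140 mm, touching nothing, with forces near 0. I'll hand it in.

```bash
python3 -c "
from bench import arm
print(arm.sign_off())"
```

```text
the job is handed in; nothing more can be done
None
```

I put the bracket and the larger grey gap gauge into their own cutouts, pressed both home, and handed the job in at about 30 s of the 72 s allowed. No verdict is reported.

| Check | Measured | Expected when seated |
|---|---|---|
| Bracket held, pressed down | hard stop with its underside at 22 mm, 21 N | 22 mm |
| Gauge held, pressed down | hard stop with its underside at 22 mm, 28 N | 22 mm |
| Tap on bracket's short-leg boss | 52.4 mm, 19 N | 52 mm |
| Taps on gauge arms | 42.4 mm and 42.3 mm, 25 N and 31 N | 42 mm |

- **Last pictures:** both part outlines match the seated position in the top and side views, the right way round. Nothing else looked displaced, and the arm was clear with forces near zero.
- **What disagreed:** the two cameras differ by about 2 mm in y, so I averaged them; I expect the level position to be good to about 1–2 mm. The tray's outer rim measured about 314 × 214 mm rather than 300 × 200 mm, which I took to be an overhanging lip.
- **Unexpected:** I did not see a clear 8–20 N rise while passing the nibs, only side forces up to about 5 N. The readings come only at the end of each move. The boss tap also landed about 5 mm off in y from its aim, but it still met the boss.

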